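Load two spacers in the gauge jig, pin the leaf and hold it shut

ROBOT

A 6-joint arm with a two-finger parallel gripper is mounted at the origin on a cart in front of the work surface, level with it; the furniture and walls round the work are solid. World frame = base frame: x ahead of the robot, y to its left, z up, the work surface at z = 0. Lengths are in mm, angles in rad, forces in N, time in s.
With the tool pointing down it reaches from about 250 to 775 mm from the base axis. Payload 4 kg.
Tool frame: the origin (TCP) lies at the very end of the fingers, on their centre line; the grasp point (between the pads) lies 19 mm behind it; y points along the fingers, x is the direction in which the jaws open and shut, and the axes are right-handed (so a half turn about y gives the same grasp; the last joint's range is limited). The gripper opens to 85 mm and grips with 20 to 120 N. Pads are 22 mm wide; open, the fingers measure 114 mm over their backs; the gripper's body (76 mm by 85 mm) begins 54 mm behind the grasp point. The pads swing forward as they close: fully open they stand 13 mm farther back than shut.
Start: joints at [1.217, 0.087, 1.371, -0, 1.684, -0.103], TCP at [136.507, 532.807, 231.341] pointing down, gripper open.
Joint ranges: [-3.1, 3.1], [-0.76, 2.03], [0.27, 2.55], [-1.08, 4.22], [0.17, 2.65], [-2.57, 2.57]. Speed limits (rad/s): [2.79, 2.79, 3.14, 3.14, 3.14, 3.14].

INTERFACE

Orientations are given as a unit quaternion [w, x, y, z].
In Python, from rig import robot, solver, status, capture gives the robot as it stands. Calls block until the motion is done:
- robot.reach(position, orientation): joint-space move of the TCP to a pose.
- robot.move_linear(position, rot=None, max_speed=150, guard=None): straight line of the TCP; rot=None keeps the orientation; max_speed is the mean speed in mm/s. With guard (N) it stops when the force on the tool has changed by that much, and returns True; else False.
- robot.move_j(angles): joint-space move.
- robot.set_gripper(opening): opening from 0.0 (shut) to 1.0 (fully open); the grip force is fixed at half the most; returns when the fingers have stopped.
- robot.dwell(seconds).
- solver.ik(position, orientation): joint angles nearest the present ones, or None.
- status.observe(): the state.
- capture(name): name is "scene" or "top" or "wrist"; returns a dict with "image" (384x512x3 uint8, red, green, blue), "intrinsics" (3x3 intrinsics, pixels), "R" (3x3) and "t" (3): a world point X has camera coordinates R X + t. Camera axes: x right, y down, z forward; pixel columns grow to the right and rows downward; lengths in mm; the calibration is good to about 2 mm. The wrist camera is an equidistant fisheye: a pixel r from the principal point sees the ray r / f radians off the axis. A picture is of the moment at which its call begins. There is no depth.
A pose or a line that the arm cannot do raises robot.Unreachable and nothing moves.
- robot.finish_job(): hands the job in, once; it reports no verdict.
The state is a dict: "t": time; "joints": joint angles; "joint_vel": joint speeds; "effort": joint torques, N m; "ee_pos": TCP position; "tool_rot": TCP orientation; "wrist_force": force on the tool from outside, world axes, zero at the start; "torque": the same for the moment, N m; "finger_gap": opening from 0.0 (shut) to 1.0 (fully open).
Only numpy, scipy, OpenCV 4.12 (cv2) and the standard library are available. Lean on these libraries where they do the work, as an engineer would, in place of code of your own. Each camera call takes 0.05 s, during which the arm holds its last target.

TASK

The gauge jig measures spacer rings two at a time under load: take two of the four bronze spacer rings from the tray, stack them squarely on the round seat in the jig's lower half and leave the other two in the tray. Swing the gauge leaf over and down onto the stack, then take the red-knobbed pin out of its block and push it down through the leaf's hole into the bore below, until its collar presses the leaf fully shut against the spring under the seat. The pin does not lock, so finish while still holding it pressed down so that the gauge can be read, and do not touch the gauge or disturb the other things on the bench.

Things in the scene. Friction and masses are not known exactly. Their poses are not given: they have to be found in the camera images.
- jig: lower half of the hinged gauge jig, fixed: dark steel base plate 240 x 100, its top 12 mm above the bench. Origin on the bench under it; x from the front (pin) to the hinge, z up. In this frame: hinge axis along y at x = +85, z = 59; seat at x = +5, y = 0; bore at x = -80, y = 0; hinge lugs at y = +-42, up to z = 71
- seat (a point): centre of the floor of the round recess (32 mm across, 2 deep, chamfered) in the square bright steel 58 x 58 mm seat block that carries the rings; axes as the jig. Unloaded, this floor lies 32 mm above the bench. The block is sprung: it sinks straight down by up to 7 mm (2.5 N at once, then 2.5 N per mm) and comes back. Two stacked rings are 24 mm high
- second (a point): point 12 mm above the seat point, where the underside of the second ring of the stack comes to lie
- leaf (a joint): angle of the leaf, the jig's upper half (aluminium, 10 thick, 70 wide, 210 long from the hinge axis, which is in its mid-plane): 0 = shut, level; 1.85 = leaning back at its stop. The stiff hinge (0.3 Nm) keeps it open; below 0.5 rad it sinks slowly by itself. A foot under it meets two stacked rings at 0.075 rad; the seat's spring then keeps it ajar (0.03 to 0.08) unless pressed
- tab (a point): middle of the upper face of the black-padded thumb tab (26 x 40 x 10 mm) at the leaf's free end, 199 mm from the hinge axis, 5 mm above the leaf's mid-plane; axes move with the leaf: x to the hinge, z out of the upper face. With the leaf open the tab is its top end: hook it from behind (the far side), pull it over towards the robot and press it down
- leaf_bush: dark steel plate 40 x 70 x 10 in the leaf with the pin's hole through its middle; origin at the hole's lower end, z along the hole. Shutting the leaf wholly on two rings takes about 7 N down here
- leaf_hole (a point): centre of the upper mouth of the hole in the leaf: 15 mm across with a 2.5 mm chamfer, 165 mm from the hinge axis; z along the hole, up when the leaf is shut
- bore (a point): centre of the upper mouth of the bore in the steel post on the jig's lower half, 53 mm above the bench: 14 mm across with a 2 mm chamfer, 41 mm deep, upright; right under the leaf's hole when the leaf is shut; axes as the jig
- gauge: round digital dial gauge, 22 x 67 x 144, clamped upright on the leaf 80 mm from the hinge axis (above the seat when shut; sticking out behind when open); origin at its lower end. Not to be touched
- pin: locating pin, upright: steel shank 12 mm across, 39 long, nose tapered over 9 mm to 5 mm; then a steel collar 26 across, 5 high; then a round red knob 21 across, 34 high. 78 mm in all, about 60 g. Origin at the tip, z up to the knob. It stands in the middle hole of its block, collar on the block, tip 5 mm above the bench
- pin_tip (a point): tip of the pin's nose
- pin_knob (a point): middle of the pin's red knob, 61 mm above the tip, to grip it (knob from 44 to 78 above the tip)
- pin_block: pale wooden block 100 x 50 x 44, fixed, with the pin in its middle hole (14 mm); origin under its middle
- tray: stainless tray 186 x 256 x 48 with the rings, fixed, floor 2 mm above the bench; inside 150 x 220 at the walls; origin under its middle, x along the short side
- ring_0: one of four equal bronze-coloured spacer rings lying flat in the tray, 26 mm across, 12 high, 30 g; origin at the centre of its underside, z up
- ring_1: one of four equal bronze-coloured spacer rings lying flat in the tray, 26 mm across, 12 high, 30 g; origin at the centre of its underside, z up
- ring_2: one of four equal bronze-coloured spacer rings lying flat in the tray, 26 mm across, 12 high, 30 g; origin at the centre of its underside, z up
- ring_3: one of four equal bronze-coloured spacer rings lying flat in the tray, 26 mm across, 12 high, 30 g; origin at the centre of its underside, z up
- oil_bottle: white oil bottle with a dark red spout, 49 x 49 x 152, standing (mm); a bystander
- jar: small amber jar with a yellow cap, 38 x 38 x 53, standing (mm); a bystander
- brush: wooden cleaning brush lying, 193 x 29 x 14 (mm); a bystander
- screwdriver: green screwdriver lying, 170 x 26 x 24 (mm); a bystander
- caliper: vernier caliper lying, 230 x 80 x 14 (mm); a bystander
- adapter: black turned sleeve standing, 35 x 35 x 64 (mm); a bystander

How it is judged (in metres and radians):
On the way, in this order (a step that is already met when the one before it is completed fails the run):
1. exactly two rings lie stacked on the seat, let go, the other two in the tray (distance between any of ring_0, ring_1, ring_2, ring_3 and seat below 0.006 m and distance between any of ring_0, ring_1, ring_2, ring_3 and second below 0.006 m and ((horizontal distance between ring_0 and seat below 0.005 m and z of ring_0 in the frame of seat below 0.016 m and angle between ring_0's own z axis and vertical below 0.1 rad) or (horizontal distance between ring_0 and tray below 0.12 m and height (world z) of ring_0 below 0.02 m)) and ((horizontal distance between ring_1 and seat below 0.005 m and z of ring_1 in the frame of seat below 0.016 m and angle between ring_1's own z axis and vertical below 0.1 rad) or (horizontal distance between ring_1 and tray below 0.12 m and height (world z) of ring_1 below 0.02 m)) and ((horizontal distance between ring_2 and seat below 0.005 m and z of ring_2 in the frame of seat below 0.016 m and angle between ring_2's own z axis and vertical below 0.1 rad) or (horizontal distance between ring_2 and tray below 0.12 m and height (world z) of ring_2 below 0.02 m)) and ((horizontal distance between ring_3 and seat below 0.005 m and z of ring_3 in the frame of seat below 0.016 m and angle between ring_3's own z axis and vertical below 0.1 rad) or (horizontal distance between ring_3 and tray below 0.12 m and height (world z) of ring_3 below 0.02 m)) and contact force between the fingers and ring_0 below 0.5 N and contact force between the fingers and ring_1 below 0.5 N and contact force between the fingers and ring_2 below 0.5 N and contact force between the fingers and ring_3 below 0.5 N and value of joint leaf above 0.5 rad), for 0.2 s.
2. the leaf is down on the stack (open by less than 0.10 rad) (value of joint leaf below 0.1 rad and distance between any of ring_0, ring_1, ring_2, ring_3 and seat below 0.006 m and distance between any of ring_0, ring_1, ring_2, ring_3 and second below 0.006 m and ((horizontal distance between ring_0 and seat below 0.005 m and z of ring_0 in the frame of seat below 0.016 m and angle between ring_0's own z axis and vertical below 0.1 rad) or (horizontal distance between ring_0 and tray below 0.12 m and height (world z) of ring_0 below 0.02 m)) and ((horizontal distance between ring_1 and seat below 0.005 m and z of ring_1 in the frame of seat below 0.016 m and angle between ring_1's own z axis and vertical below 0.1 rad) or (horizontal distance between ring_1 and tray below 0.12 m and height (world z) of ring_1 below 0.02 m)) and ((horizontal distance between ring_2 and seat below 0.005 m and z of ring_2 in the frame of seat below 0.016 m and angle between ring_2's own z axis and vertical below 0.1 rad) or (horizontal distance between ring_2 and tray below 0.12 m and height (world z) of ring_2 below 0.02 m)) and ((horizontal distance between ring_3 and seat below 0.005 m and z of ring_3 in the frame of seat below 0.016 m and angle between ring_3's own z axis and vertical below 0.1 rad) or (horizontal distance between ring_3 and tray below 0.12 m and height (world z) of ring_3 below 0.02 m))), for 0.2 s.
3. the pin's nose is more than 10 mm down the bore (z of pin_tip in the frame of bore below -0.01 m and horizontal distance between pin_tip and bore below 0.003 m and angle between pin's own z axis and vertical below 0.08 rad), for 0.1 s.
At the end, for the whole second after the job is handed in: Two rings stacked flat on the seat (within 5 mm), the others in the tray; leaf shut (0.012 rad); pin upright (0.08 rad) in the bore (within 3 mm, tip 24 mm or more below the mouth); the fingers hold the pin so that its collar presses the leaf with over 3 N (value of joint leaf below 0.012 rad and distance between any of ring_0, ring_1, ring_2, ring_3 and seat below 0.006 m and distance between any of ring_0, ring_1, ring_2, ring_3 and second below 0.006 m and ((horizontal distance between ring_0 and seat below 0.005 m and z of ring_0 in the frame of seat below 0.016 m and angle between ring_0's own z axis and vertical below 0.1 rad) or (horizontal distance between ring_0 and tray below 0.12 m and height (world z) of ring_0 below 0.02 m)) and ((horizontal distance between ring_1 and seat below 0.005 m and z of ring_1 in the frame of seat below 0.016 m and angle between ring_1's own z axis and vertical below 0.1 rad) or (horizontal distance between ring_1 and tray below 0.12 m and height (world z) of ring_1 below 0.02 m)) and ((horizontal distance between ring_2 and seat below 0.005 m and z of ring_2 in the frame of seat below 0.016 m and angle between ring_2's own z axis and vertical below 0.1 rad) or (horizontal distance between ring_2 and tray below 0.12 m and height (world z) of ring_2 below 0.02 m)) and ((horizontal distance between ring_3 and seat below 0.005 m and z of ring_3 in the frame of seat below 0.016 m and angle between ring_3's own z axis and vertical below 0.1 rad) or (horizontal distance between ring_3 and tray below 0.12 m and height (world z) of ring_3 below 0.02 m)) and z of pin_tip in the frame of bore below -0.024 m and horizontal distance between pin_tip and bore below 0.003 m and angle between pin's own z axis and vertical below 0.08 rad and contact force between pin and leaf_bush above 3 N and contact force between the fingers and pin above 2 N); the arm keeps its last pose, push and grip.
It fails at once if the robot pushes the gauge (contact force between any of the fingers, the arm and gauge above 2 N).
It fails at once if a bystander is moved by more than 30 mm (distance of any of oil_bottle, jar, brush, screwdriver, caliper, adapter from where it was at the start of the episode above 0.03 m).
It also fails if it takes over 72 s, if anything falls off the work surface, if the arm or the gripper's body presses on something with over 40 N, if the wrist force passes 120 N, or if a joint passes its speed limit or range.

## Working session

There is one attempt and no reset: what is moved stays moved. The work goes in short steps, each a Python script; the robot and the scene stay as the last script left them, time stands still between calls to the robot, and variables do not carry over. Pictures are saved under pics/ and viewed, and the job is handed in when it is done.

```bash
ls; mkdir -p pics; cat > h.py <<'E'
import numpy as np, cv2, json
from rig import robot, solver, status, capture
def snap(cam,name,scale=1.5):
    c=capture(cam); im=cv2.cvtColor(c["image"],cv2.COLOR_RGB2BGR)
    cv2.imwrite(f"pics/{name}_raw.png",im)
    np.savez(f"pics/{name}.npz",K=c["intrinsics"],R=c["R"],t=c["t"],im=im)
    cv2.imwrite(f"pics/{name}.png",cv2.resize(im,None,fx=scale,fy=scale,interpolation=cv2.INTER_CUBIC))
    return c
E
python3 - <<'E'
from h import *
for n in ["scene","top","wrist"]:
    c=snap(n,n+"0"); print(n,np.round(c["intrinsics"],1).tolist(),np.round(c["R"],4).tolist(),np.round(c["t"],1).tolist())
s=status.observe(); print(s)
E
```

```text
pics
scene [[476.8, 0.0, 260.0], [0.0, 476.8, 196.6], [0.0, 0.0, 1.0]] [[0.5578, -0.8296, 0.0234], [-0.4466, -0.3238, -0.8341], [0.6996, 0.4549, -0.5511]] [-353.1, 338.8, 1119.5]
top [[374.0, 0.0, 252.2], [0.0, 374.0, 191.5], [0.0, 0.0, 1.0]] [[0.014, -0.9999, -0.0082], [-0.9826, -0.0123, -0.1854], [0.1853, 0.0106, -0.9826]] [5.8, 639.3, 1343.2]
wrist [[297.3, 0.0, 258.8], [0.0, 297.3, 187.1], [0.0, 0.0, 1.0]] [[0.2478, 0.9688, -0.0019], [0.9256, -0.2361, 0.2959], [0.2862, -0.075, -0.9552]] [-550.0, -37.9, 379.9]
{'t': 0.15, 'joints': array([ 1.21690746e+00,  8.78184298e-02,  1.37192214e+00,  4.34752209e-06,
        1.68360712e+00, -1.03074166e-01]), 'joint_vel': array([-0.00136661, -0.00154572, -0.00426881,  0.00216232, -0.00074756,
        0.00041253]), 'effort': array([ 1.47809809e-03, -3.52376139e+01, -3.13678050e+01, -1.32397672e-04,
        8.12227197e-03,  6.07478526e-06]), 'ee_pos': array([136.36096159, 532.42900509, 230.38224375]), 'tool_rot': array([-0.55828584,  0.55893921,  0.43300638, -0.43406146]), 'wrist_force': array([-0.08580913, -1.02299693,  0.27945009]), 'torque': array([ 0.0087337 ,  0.03366273, -0.05481277]), 'finger_gap': 0.996569565093704}
```

View pics/scene0.png

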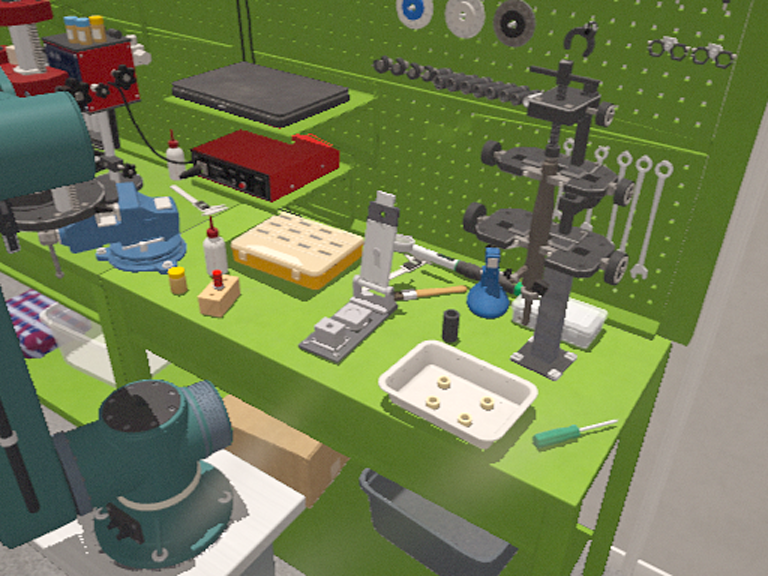

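View pics/top0.png

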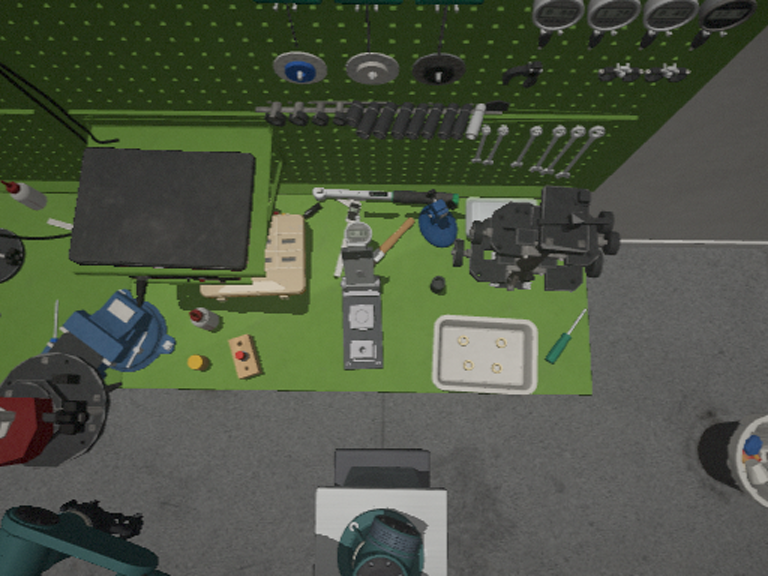

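View pics/wrist0.png

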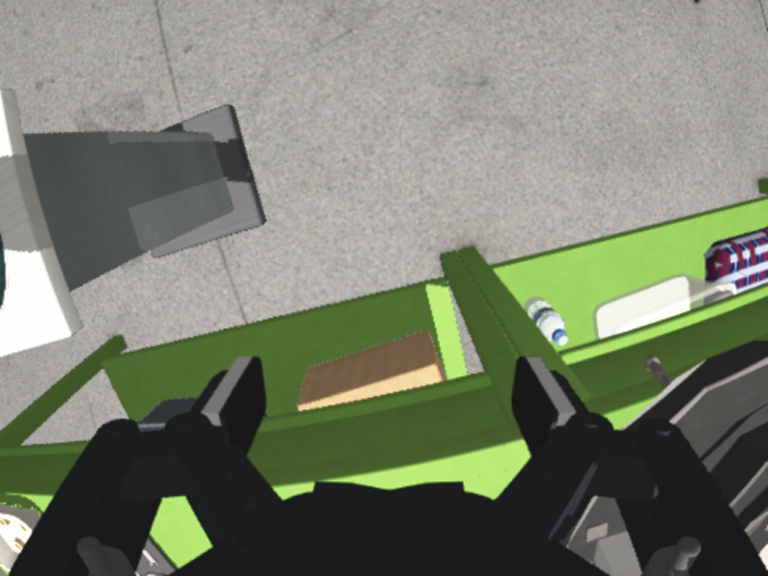

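The views show the jig at mid-bench (top view, display px 343–382, 291–369) with its leaf open. The tray with four rings is to the right (rings near (463,341), (501,342), (467,366), (496,368)), and the pin block is to the left at (242,357). Next I'll triangulate these.

```bash
cat >> h.py <<'E'
def cam(name):
    d=np.load(f"pics/{name}.npz"); return d
def ray(d,u,v,fish=False):
    K,R,t=d["K"],d["R"],d["t"]
    a=np.array([(u-K[0,2])/K[0,0],(v-K[1,2])/K[1,1]])
    if fish:
        th=np.linalg.norm(a); dc=np.array([*(a/max(th,1e-9)*np.sin(th)),np.cos(th)])
    else: dc=np.array([*a,1.])
    w=R.T@dc; return -R.T@t, w/np.linalg.norm(w)
def onz(d,u,v,z,fish=False):
    o,w=ray(d,u,v,fish); return o+w*(z-o[2])/w[2]
def proj(d,X,fish=False):
    K,R,t=d["K"],d["R"],d["t"]; c=R@np.asarray(X,float)+t
    if fish:
        r=np.hypot(c[0],c[1]); th=np.arctan2(r,c[2]); a=c[:2]/max(r,1e-9)*th
    else: a=c[:2]/c[2]
    return np.array([K[0,0]*a[0]+K[0,2],K[1,1]*a[1]+K[1,2]])
def down(yaw):
    # tool y (fingers) down; jaw axis x at yaw in world
    from scipy.spatial.transform import Rotation as Rr
    x=np.array([np.cos(yaw),np.sin(yaw),0]); y=np.array([0,0,-1.]); z=np.cross(x,y)
    q=Rr.from_matrix(np.c_[x,y,z]).as_quat(); return [q[3],q[0],q[1],q[2]]
E
python3 - <<'E'
from h import *
d=cam("top0")
f=lambda u,v,z:np.round(onz(d,u/1.5,v/1.5,z),1)
print("rings",[f(*p,14).tolist() for p in [(463,341),(501,342),(467,366),(496,368)]])
print("plate corners",[f(*p,12).tolist() for p in [(343,369),(382,368)]])
print("pin",f(240,355,44+39),"jar",f(197,362,53),"bottle",f(205,320,152))
print("tray",[f(*p,50).tolist() for p in [(433,318),(537,318),(537,393),(433,393)]])
print("bore",f(362,349,53),"seat",f(361,317,32), "adapter",f(437,284,64))
cx=cv2.resize(d["im"][170:270,90:370],None,fx=2.8,fy=2.8,interpolation=cv2.INTER_CUBIC); cv2.imwrite("pics/topz.png",cx)
s=cam("scene0"); cx=cv2.resize(s["im"][120:310,100:370],None,fx=2.9,fy=2.9,interpolation=cv2.INTER_CUBIC); cv2.imwrite("pics/scz.png",cx)
from scipy.spatial.transform import Rotation as Rr
q=status.observe()["tool_rot"]; print(Rr.from_quat([q[1],q[2],q[3],q[0]]).as_matrix().round(3))
for p,y in [((300,-150,250),0),((430,-250,60),0),((430,-250,60),np.pi/2),((430,250,100),0),((500,0,250),np.pi/2)]:
    print(p,solver.ik(list(p),down(y)))
E
```

```text
rings [[511.9, -201.9, 14.0], [510.6, -298.0, 14.0], [449.1, -211.1, 14.0], [445.2, -283.7, 14.0]]
plate corners [[437.5, 100.8, 12.0], [441.3, 2.6, 12.0]]
pin [464.6 344.9  83. ] jar [447.9 457.4  53. ] bottle [539.7 413.3 152. ]
tray [[564.8, -123.0, 50.0], [568.2, -381.4, 50.0], [384.7, -374.4, 50.0], [381.2, -122.2, 50.0]]
bore [485.2  52.3  53. ] seat [567.4  57.2  32. ] adapter [ 648.5 -132.    64. ]
[[ 0.248 -0.001 -0.969]
 [ 0.969 -0.002  0.248]
 [-0.002 -1.     0.   ]]
(300, -150, 250) [-6.33207529e-01 -4.10388955e-01  1.76180501e+00 -4.44089210e-16
  1.79017660e+00 -6.33207529e-01]
(430, -250, 60) [-6.40667568e-01  7.17086949e-02  1.73698392e+00 -4.44089210e-16
  1.33290004e+00 -6.40667568e-01]
(430, -250, 60) [-6.40667568e-01  7.17086949e-02  1.73698392e+00 -4.44089210e-16
  1.33290004e+00 -2.21146390e+00]
(430, 250, 100) [ 4.12586975e-01  3.53115700e-02  1.69020911e+00 -4.44089210e-16
  1.41607197e+00  4.12586975e-01]
(500, 0, 250) [-1.13443167e-01 -2.75348651e-02  1.45176748e+00 -4.44089210e-16
  1.71736004e+00 -1.68423949e+00]
```

View pics/topz.png

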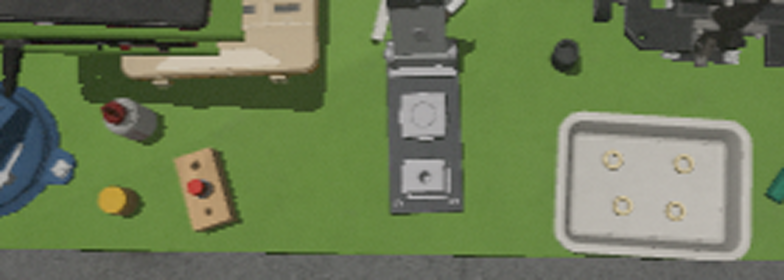

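View pics/scz.png

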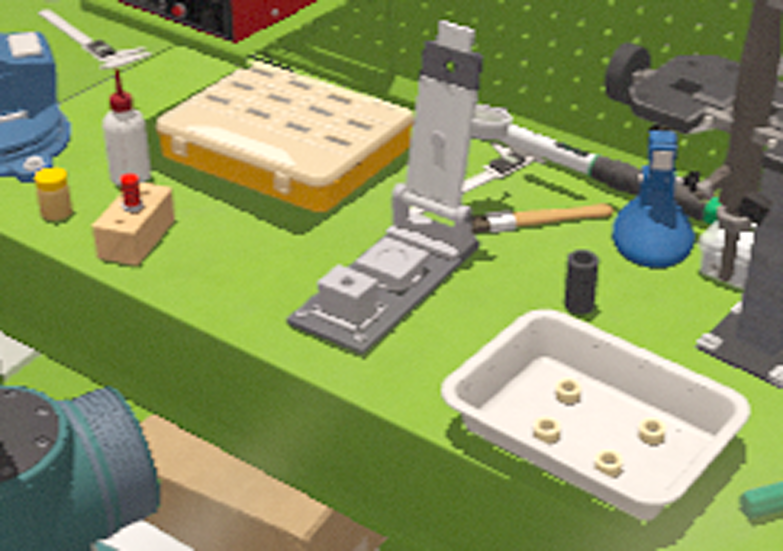

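```bash
python3 - <<'E'
from h import *
from scipy.spatial.transform import Rotation as Rr
d=cam("wrist0"); s=status.observe(); q=s["tool_rot"]; T=Rr.from_quat([q[1],q[2],q[3],q[0]]).as_matrix()
c=-d["R"].T@d["t"]; print("cam in tool",(T.T@(c-s["ee_pos"])).round(1),"axis in tool",(T.T@d["R"].T@[0,0,1]).round(3), "img right",(T.T@d["R"].T@[1,0,0]).round(3))
print(solver.ik([475,-250,260],down(-np.pi/2)),solver.ik([740,63,230],down(np.pi/2)),solver.ik([740,63,230],down(-np.pi/2)),solver.ik([740,63,380],down(-np.pi/2)))
t0=s["t"]; robot.reach([440,-250,240],down(np.pi/2)); s=status.observe(); print(s["t"]-t0,s["ee_pos"],s["joints"],s["wrist_force"])
snap("wrist","w1")
E
```

```text
cam in tool [   0.8 -142.7   76.4] axis in tool [ 0.     0.955 -0.296] img right [1. 0. 0.]
[-5.90119307e-01  5.39068993e-02  1.34974793e+00 -4.44089210e-16
  1.73793782e+00  9.80677020e-01] [ 8.64557462e-03  5.40298913e-01  7.98019152e-01 -4.44089210e-16
  1.80327459e+00 -1.56215075e+00] [ 8.64557462e-03  5.40298913e-01  7.98019152e-01 -4.44089210e-16
  1.80327459e+00  1.57944190e+00] [ 8.64557462e-03  6.40360425e-01  3.45179209e-01 -4.44089210e-16
  2.15605302e+00  1.57944190e+00]
2.95 [ 440.33871778 -249.39148236  239.99360082] [-6.27560033e-01 -1.25477015e-02  1.45671014e+00  2.52159010e-04
  1.69745746e+00 -2.19947441e+00] [ 0.55051035 -0.28955982 -0.09500586]
```

View pics/w1.png

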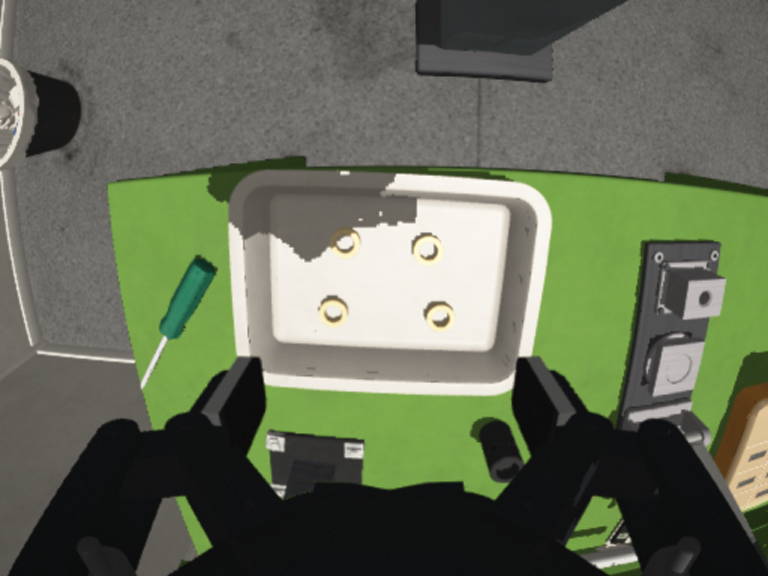

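The wrist view shows all four rings in the tray, at display px (346,243), (428,250), (333,312) and (440,316). I'll fit these precisely.

```bash
cat >> h.py <<'E'
def rings(name,z=14,fish=True):
    """bronze blobs -> outer contour centre -> world at z(top face, compensated)"""
    d=cam(name); im=d["im"]; hsv=cv2.cvtColor(im,cv2.COLOR_BGR2HSV)
    m=cv2.inRange(hsv,(15,50,60),(35,255,255))
    n,l,st,ce=cv2.connectedComponentsWithStats(m)
    out=[]
    for i in range(1,n):
        if 40<st[i,4]<3000:
            cs,_=cv2.findContours((l==i).astype(np.uint8),cv2.RETR_EXTERNAL,cv2.CHAIN_APPROX_NONE)
            (u,v),r=cv2.minEnclosingCircle(cs[0]); out.append((u,v,r,st[i,4]))
    return d,out
E
python3 - <<'E'
from h import *
d,o=rings("w1")
T=cam("top0")
for u,v,r,a in o: print(np.round([u*1.5,v*1.5,r,a],1), onz(d,u,v,9,True).round(1), onz(d,u,v,14,True).round(1))
im=cv2.resize(d["im"][110:230,140:330],None,fx=4,fy=4,interpolation=cv2.INTER_CUBIC);cv2.imwrite("pics/w1z.png",im)
E
```

```text
[344.  241.1  10.4 197. ] [ 444.5 -286.2    9. ] [ 443.4 -285.7   14. ]
[426.  246.8   9.7  61. ] [ 449.4 -215.7    9. ] [ 448.3 -216.1   14. ]
[428.2 251.2   7.1  60. ] [ 453.4 -213.6    9. ] [ 452.2 -214.1   14. ]
[332.6 311.1   9.9 221. ] [ 508.9 -298.3    9. ] [ 506.9 -297.6   14. ]
[438.8 315.8   9.8 182. ] [ 513.2 -202.3    9. ] [ 511.2 -203.    14. ]
[ 753.8  445.5   43.8 2167. ] [731.7 287.    9. ] [726.8 279.8  14. ]
```

View pics/w1z.png

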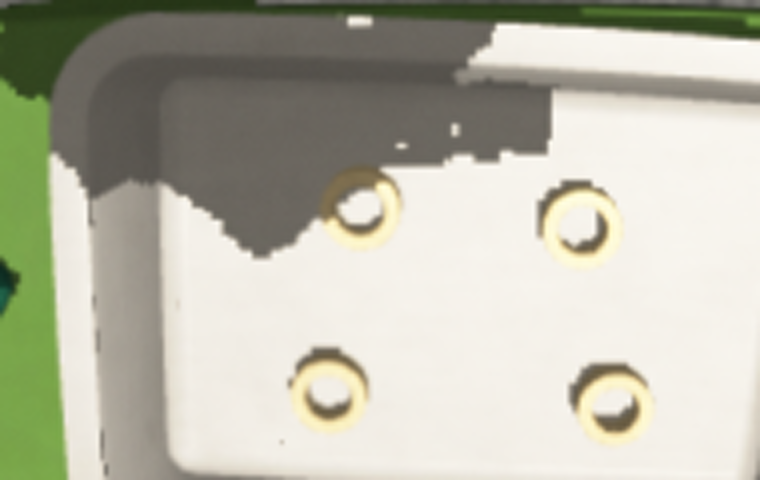

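```bash
python3 - <<'E'
from h import *
d=cam("w1")
for p in [(230.3,162),(285.3,166.6),(222.3,208.5),(293.4,210.8)]: print(onz(d,*p,14,True).round(1))
X=onz(d,293.4,210.8,14,True)
t0=status.observe()["t"]
robot.set_gripper(0.55); t1=status.observe()["t"]
robot.reach([X[0],X[1],70],down(np.pi/2)); s=status.observe(); print(t1-t0,s["t"]-t1,s["t"],s["ee_pos"],s["finger_gap"])
snap("wrist","w2")
print("tcp px",proj(cam("w2"),s["ee_pos"],True)*1.5, "below at z14",proj(cam("w2"),[*s["ee_pos"][:2],14],True)*1.5)
E
```

```text
[ 445.1 -284.5   14. ]
[ 451.  -214.4   14. ]
[ 508.5 -296.9   14. ]
[ 511.7 -201.7   14. ]
0.4666999999999999 0.7833000000000006 4.4 [ 512.39832691 -202.49791915   71.38077651] 0.5495144599804805
tcp px [385.13177038 365.15121279] below at z14 [386.06619344 308.57369517]
```

View pics/w2.png

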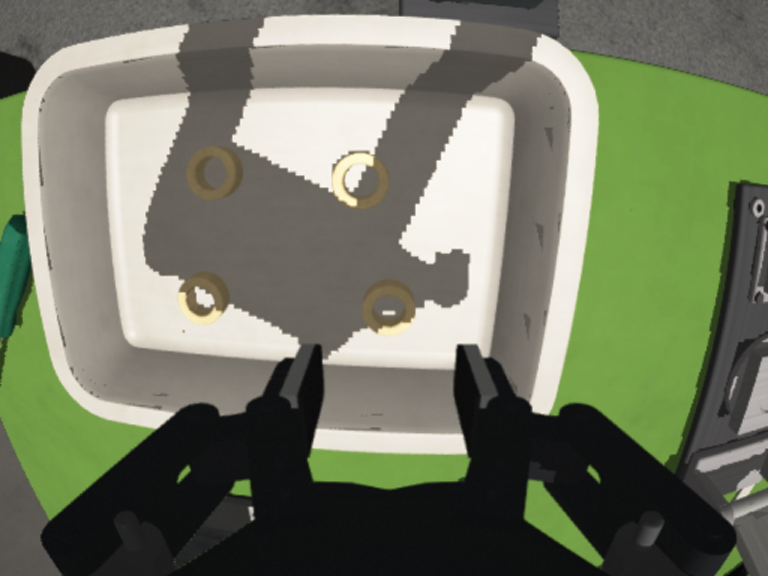

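```bash
python3 - <<'E'
from h import *
s=status.observe()
print(robot.move_linear([512,-202.2,4.0],max_speed=120,guard=6)); s=status.observe(); print(s["t"],s["ee_pos"],s["wrist_force"])
snap("wrist","w3a")
robot.set_gripper(0.0); s=status.observe(); print(s["t"],s["ee_pos"],s["wrist_force"],s["finger_gap"])
snap("wrist","w3")
E
```

```text
False
5.15 [ 512.65960395 -202.76983534    5.00787425] [ 0.19847438  0.22923922 -0.28375919]
5.55 [ 512.95949343 -202.62376501    5.59786105] [-0.56231611  0.60702584  6.51578255] 0.2625899082333678
```

View pics/w3.png

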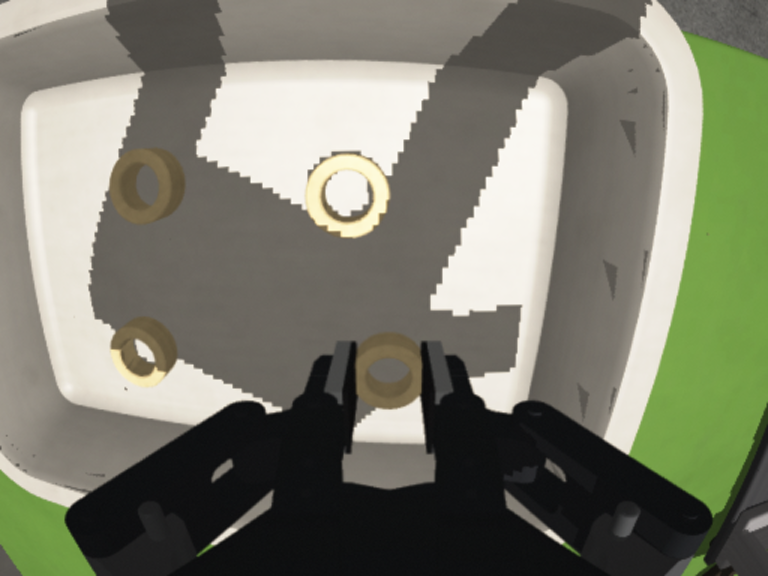

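```bash
python3 - <<'E'
from h import *
robot.set_gripper(0.5); robot.move_linear([512,-202.2,8.2],max_speed=60)
robot.set_gripper(0.0); s=status.observe(); print(s["t"],s["ee_pos"],s["wrist_force"],s["finger_gap"])
snap("wrist","w4")
robot.move_linear([512,-202.2,120],max_speed=250)
# go to view over jig
robot.reach([500,40,190],down(np.pi/2)); s=status.observe(); print(s["t"],s["ee_pos"],s["wrist_force"],s["finger_gap"])
snap("wrist","w5")
E
```

```text
6.5167 [ 512.19679353 -202.25128308    8.6220805 ] [0.28441377 0.09409534 3.57185162] 0.2577674445708039
8.1583 [499.62404158  39.19483105 188.52413951] [0.4485541  0.0200573  0.34127246] 0.2505259954970124
```

View pics/w4.png

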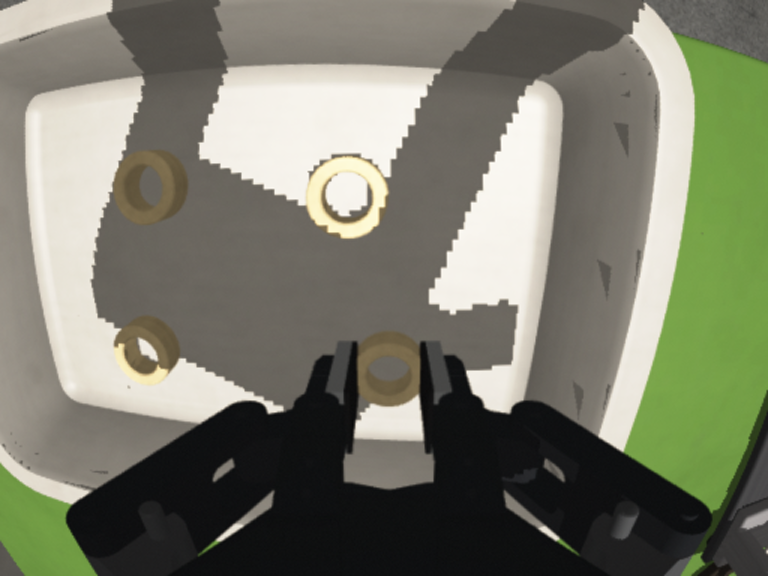

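View pics/w5.png

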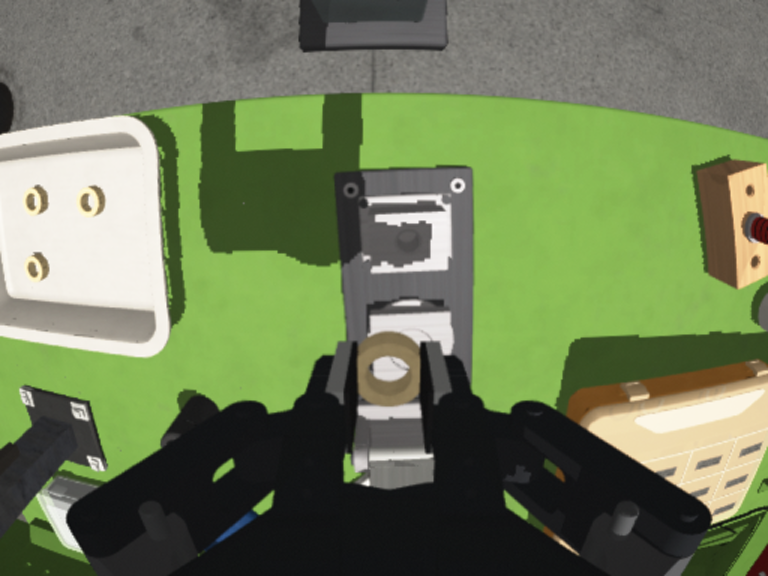

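The ring is held. The jig is below the fingers with the bore near display px (408,239), but the ring hides the seat, so I'll step back for a clearer view.

```bash
python3 - <<'E'
from h import *
robot.move_linear([440,55,200],max_speed=250); s=status.observe(); print(s["t"],s["ee_pos"])
robot.dwell(0.1)
snap("wrist","w6"); d=cam("w6")
cv2.imwrite("pics/w6z.png",cv2.resize(d["im"][110:270,200:360],None,fx=3.7,fy=3.7,interpolation=cv2.INTER_CUBIC))
E
```

```text
8.6083 [439.90870888  54.01863844 199.91881789]
```

View pics/w6.png

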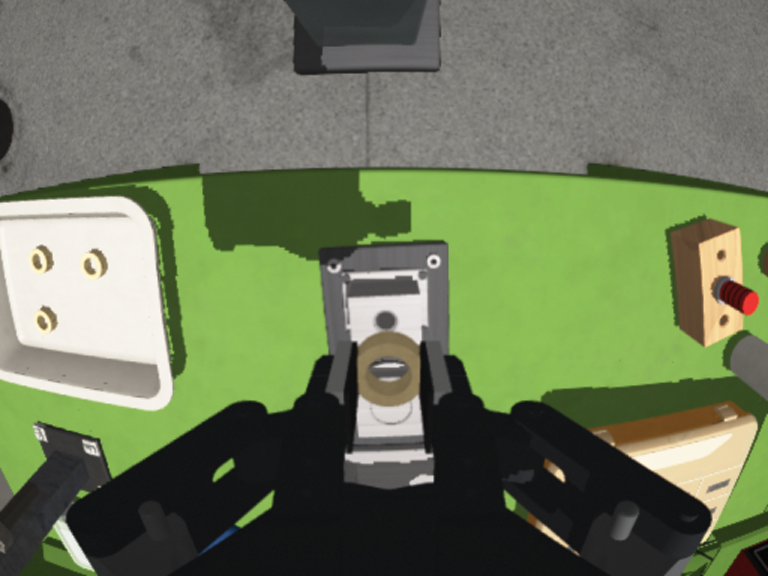

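View pics/w6z.png

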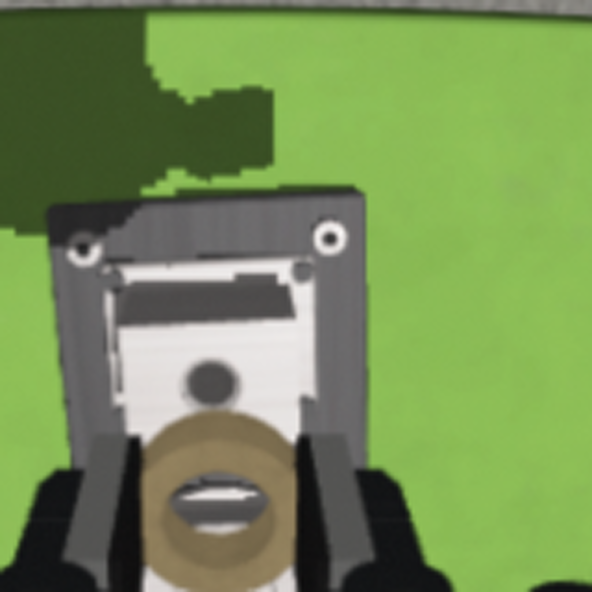

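```bash
python3 - <<'E'
from h import *
robot.move_linear([560,55,150],max_speed=250); robot.dwell(0.1); s=status.observe(); print(s["t"],s["ee_pos"])
snap("wrist","w7"); d=cam("w7")
cv2.imwrite("pics/w7z.png",cv2.resize(d["im"][60:260,190:340],None,fx=3,fy=3,interpolation=cv2.INTER_CUBIC))
d=cam("w5")
cv2.imwrite("pics/w5z.png",cv2.resize(d["im"][100:250,210:330],None,fx=4,fy=4,interpolation=cv2.INTER_CUBIC))
E
```

```text
9.525 [559.5172304   55.0053164  150.91270465]
```

View pics/w7z.png

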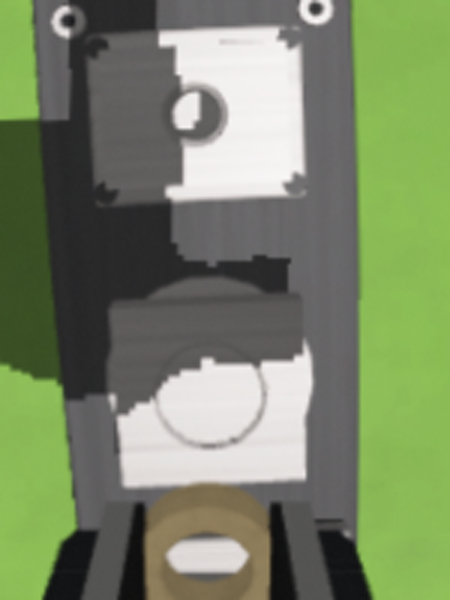

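View pics/w5z.png

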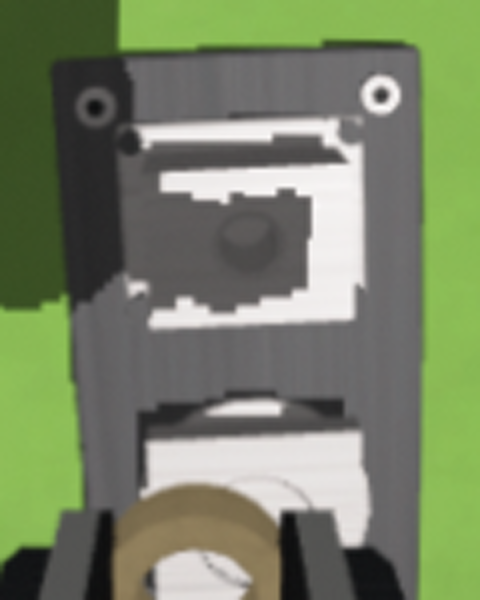

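```bash
python3 - <<'E'
from h import *
d=cam("w7"); e=cam("w5"); b7=onz(d,255,98,53,True); s7=onz(d,260,192,34,True); b5=onz(e,272.3,160.5,53,True)
print("bore",b7.round(1),b5.round(1),"seat",s7.round(1), "dist",np.linalg.norm((s7-b7)[:2]))
print("yaw",np.arctan2(*(s7-b7)[[1,0]]))
# plate edge lines in w7 : left edge & right edge at z 12
f=lambda x,y,z=12:onz(d,190+x/3,60+y/3,z,True)
print("left edge",f(37,60),f(68,400),f(80,520)); print("right",f(352,60),f(358,400),f(356,520))
print("held ring top in w7:", )
r=d["im"]; 
cv2.imwrite("pics/w7r.png",cv2.resize(r[200:300,210:310],None,fx=6,fy=6,interpolation=cv2.INTER_CUBIC))
E
```

```text
bore [483.6  53.1  53. ] [482.7  53.1  53. ] seat [568.6  57.2  34. ] dist 85.12893967925433
yaw 0.04909001261512021
left edge [465.43097415   3.04821822  12.        ] [577.356623     9.69702095  12.        ] [622.05096819  11.55440493  12.        ]
right [465.701372   101.54605584  12.        ] [577.32069425 107.11121286  12.        ] [622.15304948 109.12808768  12.        ]
held ring top in w7:
```

View pics/w7r.png

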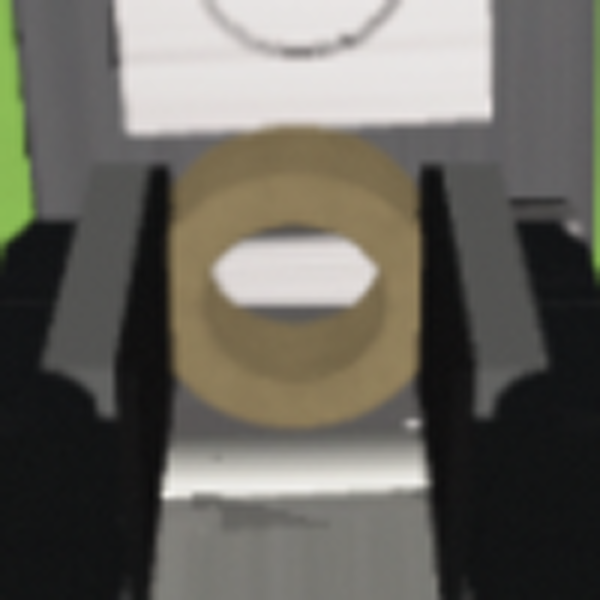

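```bash
python3 - <<'E'
from h import *
d=cam("w7"); s=status.observe(); print(s["ee_pos"], onz(d,259.2,249.7,s["ee_pos"][2]+5.4,True), onz(d,259.2,249.7,s["ee_pos"][2]+3.4,True))
E
```

```text
[559.5441333   55.05167482 151.21856335] [560.21489482  56.33548724 156.61856335] [561.33863649  56.33930173 154.61856335]
```

```bash
python3 - <<'E'
from h import *
d=cam("w3a"); cv2.imwrite("pics/w3az.png",cv2.resize(d["im"][190:310,190:330],None,fx=5,fy=5,interpolation=cv2.INTER_CUBIC))
E
```

```text
(no output)
```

View pics/w3az.png

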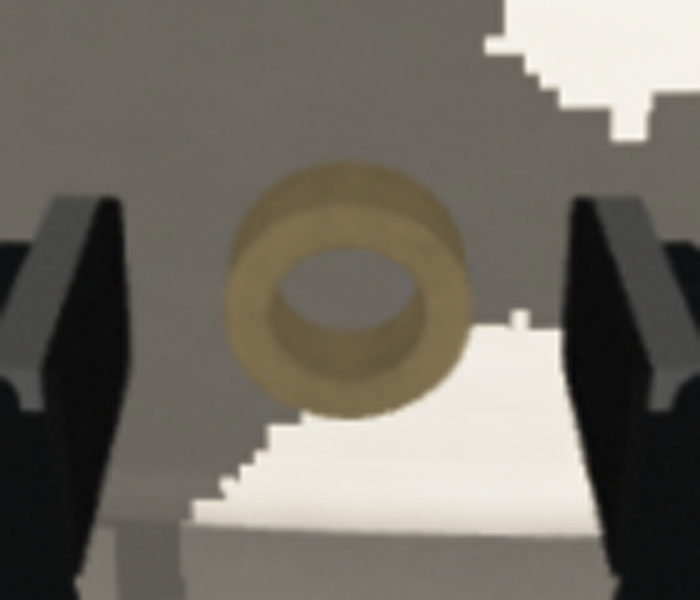

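```bash
python3 - <<'E'
from h import *
robot.move_linear([567.9,56.0,55],max_speed=150); robot.dwell(0.15); s=status.observe(); print(s["t"],s["ee_pos"]); z0=s["ee_pos"]
off=np.array([567.9,56.0])-z0[:2]
print(robot.move_linear([567.9+off[0],56.0+off[1],38.0],max_speed=30,guard=2)); s=status.observe(); print(s["t"],s["ee_pos"],s["wrist_force"])
snap("wrist","w8")
robot.set_gripper(0.45); s=status.observe(); print(s["t"],s["ee_pos"],s["wrist_force"],s["finger_gap"])
p=s["ee_pos"]; robot.move_linear([p[0],p[1],100],max_speed=200); snap("wrist","w9"); s=status.observe(); print(s["t"],s["ee_pos"])
E
```

```text
10.5083 [569.00847791  56.00428738  56.8382427 ]
True
11.0667 [566.47019396  55.98276177  37.86074353] [-0.28609668  1.01383769  4.4600035 ]
11.425 [565.19461304  55.98824276  36.44675595] [ 0.26169553  1.02831115 -0.46939925] 0.44774361969373955
11.9417 [564.57307059  55.98022329  99.09853535]
```

View pics/w8.png

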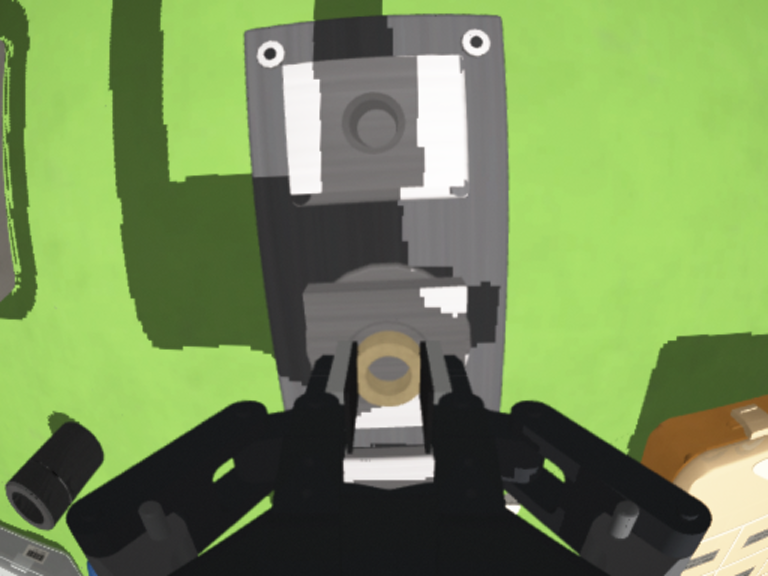

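View pics/w9.png

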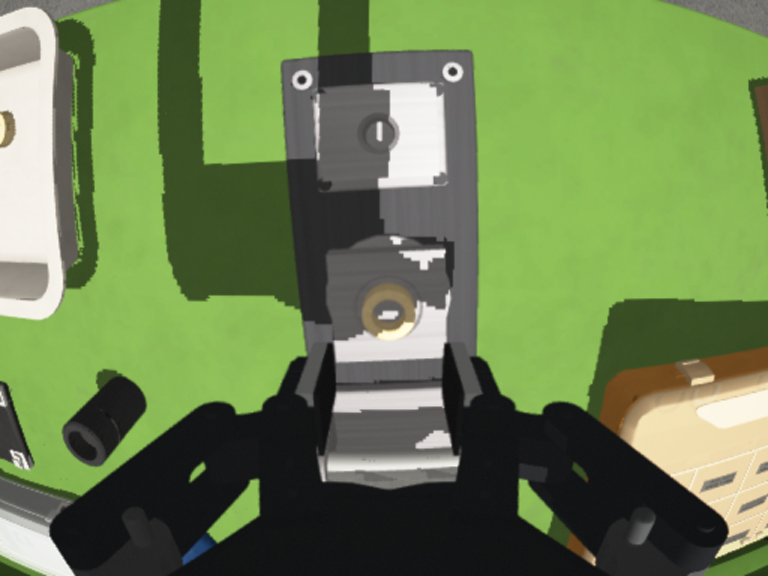

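```bash
python3 - <<'E'
from h import *
d=cam("w9"); cv2.imwrite("pics/w9z.png",cv2.resize(d["im"][155:245,205:310],None,fx=7,fy=6.6,interpolation=cv2.INTER_CUBIC))
E
```

```text
(no output)
```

View pics/w9z.png

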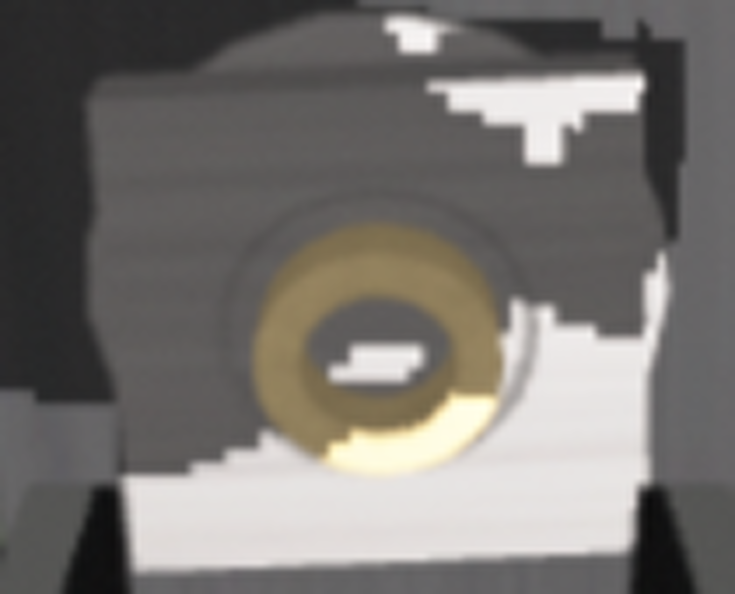

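```bash
python3 - <<'E'
from h import *
d=cam("w9"); f=lambda x,y,z:onz(d,205+x/7,155+y/6.6,z,True).round(1)
print("ring",f(378,363,44),"recess y range",f(222,330,34),f(540,330,34),"recess front",f(381,190,34))
b=f(0,0,0); print("ring bottom front",f(378,222,32), "ring top L/R",f(252,360,44),f(503,360,44),"top front/back",f(378,252,44),f(378,476,44))
E
```

```text
ring [568.2  57.3  44. ] recess y range [568.2  40.5  34. ] [568.1  74.7  34. ] recess front [551.5  57.6  34. ]
ring bottom front [555.9  57.3  32. ] ring top L/R [567.9  44.3  44. ] [567.9  70.1  44. ] top front/back [555.5  57.2  44. ] [581.8  57.3  44. ]
```

```bash
python3 - <<'E'
from h import *
robot.reach([451.5,-215.5,110],down(np.pi/2)); robot.set_gripper(0.5)
robot.move_linear([451.5,-215.5,30],max_speed=200); robot.dwell(.1); snap("wrist","w10"); s=status.observe(); print(s["t"],s["ee_pos"])
d,o=rings("w10")
d=cam("w10"); cv2.imwrite("pics/w10z.png",cv2.resize(d["im"][150:300,180:340],None,fx=4,fy=4,interpolation=cv2.INTER_CUBIC))
E
```

```text
14.0 [ 453.01863899 -216.31538179   32.11951202]
```

View pics/w10z.png

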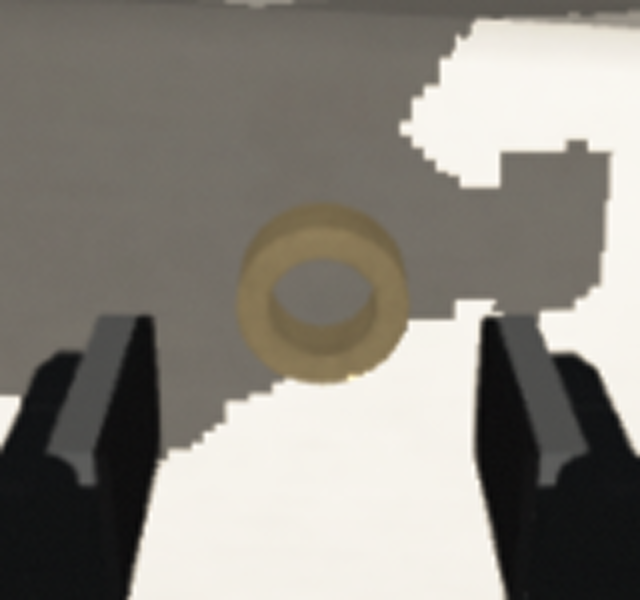

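```bash
python3 - <<'E'
from h import *
print(robot.move_linear([451.5,-215.3,8.2],max_speed=100,guard=6)); robot.dwell(.1)
s=status.observe(); print(s["t"],s["ee_pos"],s["wrist_force"])
robot.set_gripper(0.0); s=status.observe(); print(s["t"],s["ee_pos"],s["wrist_force"],s["finger_gap"])
robot.move_linear([451.5,-215.3,110],max_speed=250)
robot.reach([560,55.5,150],down(np.pi/2)); robot.dwell(.15); s=status.observe(); print(s["t"],s["ee_pos"],s["wrist_force"],s["finger_gap"])
snap("wrist","w11"); d=cam("w11")
cv2.imwrite("pics/w11z.png",cv2.resize(d["im"][160:300,200:320],None,fx=4.2,fy=4.2,interpolation=cv2.INTER_CUBIC))
E
```

```text
False
14.4667 [ 451.96947965 -215.60268946    8.94843407] [ 0.17209758 -0.74343666  0.58984886]
14.8 [ 452.10818673 -215.6507959     9.31466678] [-1.14307071  0.8376615   4.67594999] 0.24770711042273932
16.6417 [559.72626932  53.94658886 149.56061321] [0.94561097 0.18174434 0.31506633] 0.25080999004901205
```

View pics/w11z.png

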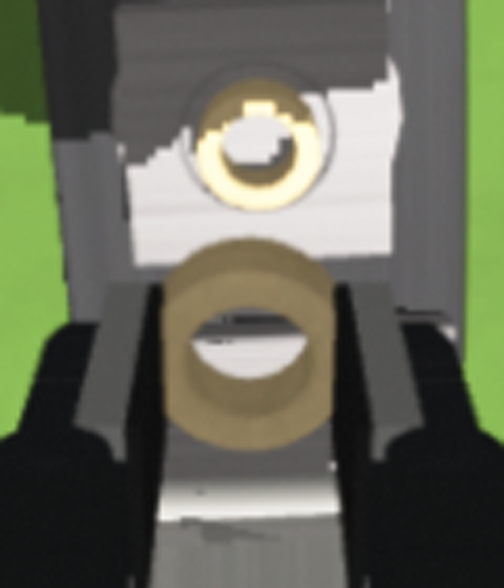

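```bash
python3 - <<'E'
from h import *
d=cam("w11"); p=np.array([559.7,53.95,149.56]); f=lambda x,y,z:onz(d,200+x/4.2,160+y/4.2,z,True)
print(f(248,361,p[2]+12-7.2)-p, f(259,153,44))
robot.move_linear([567.6,56.0,68],max_speed=150); robot.dwell(0.3); s=status.observe(); print(s["t"],s["ee_pos"],s["joint_vel"].round(4))
snap("wrist","w12"); d=cam("w12")
cv2.imwrite("pics/w12z.png",cv2.resize(d["im"][160:300,200:320],None,fx=4.2,fy=4.2,interpolation=cv2.INTER_CUBIC))
E
```

```text
[-1.04560539  1.2506845   4.8       ] [569.04483036  57.55115484  44.        ]
17.6917 [568.23262827  56.00271744  69.16318627] [-0.0001  0.0048  0.0073  0.0005  0.0002  0.0002]
```

View pics/w12z.png

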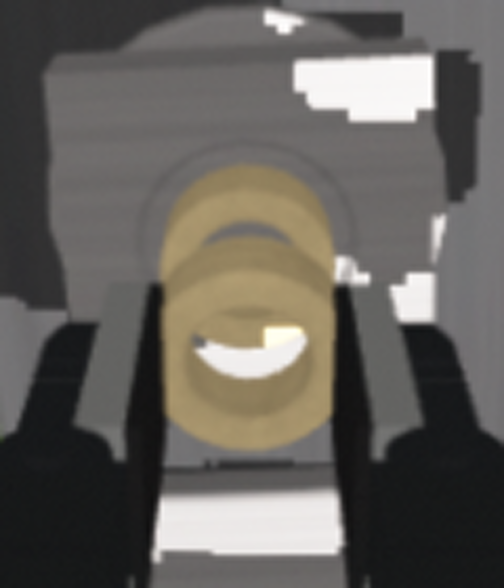

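```bash
python3 - <<'E'
from h import *
d=cam("w12"); p=np.array([568.23,56.0,69.16]); f=lambda x,y,z:onz(d,200+x/4.2,160+y/4.2,z,True).round(2)
zt=p[2]+4.8
print("lower front",f(247,189,44),"bottom front",f(247,164,32),"sides",f(161,250,44),f(333,250,44))
print("held front",f(248,270,zt),"back",f(248,450,zt),"bottom front",f(248,236,zt-12),"L/R",f(162,350,zt),f(334,350,zt))
s=status.observe(); print(s["t"],s["ee_pos"])
E
```

```text
lower front [555.41  57.13  44.  ] bottom front [555.88  57.13  32.  ] sides [565.02  44.53  44.  ] [565.    69.74  44.  ]
held front [554.54  57.25  73.96] back [580.42  57.27  73.96] bottom front [555.14  57.26  61.96] L/R [565.6   46.54  73.96] [565.59  67.98  73.96]
17.7417 [568.03360242  56.00058931  68.84294981]
```

```bash
python3 - <<'E'
from h import *
robot.move_linear([568.6,56.0,55.5],max_speed=60); robot.dwell(0.25); s=status.observe(); print(s["t"],s["ee_pos"])
print(robot.move_linear([568.6,56.0,49],max_speed=15,guard=1.5)); s=status.observe(); print(s["t"],s["ee_pos"],s["wrist_force"])
robot.set_gripper(0.45); s=status.observe(); print(s["t"],s["ee_pos"],s["wrist_force"],s["finger_gap"])
p=s["ee_pos"]; robot.move_linear([568,56,115],max_speed=200); snap("wrist","w13"); s=status.observe(); print(s["t"],s["ee_pos"])
d=cam("w13"); cv2.imwrite("pics/w13z.png",cv2.resize(d["im"][155:245,205:310],None,fx=7,fy=6.6,interpolation=cv2.INTER_CUBIC))
E
```

```text
18.35 [568.79050715  56.00970723  55.72244641]
True
18.725 [568.81552803  55.99477864  50.65246563] [-0.1777794  -0.00804678  3.60048489]
19.0333 [567.56322827  56.01449954  49.35998479] [-0.58499046 -0.01255373  0.11147272] 0.45520949257798216
19.5583 [567.34526145  56.0059224  114.06244115]
```

View pics/w13.png

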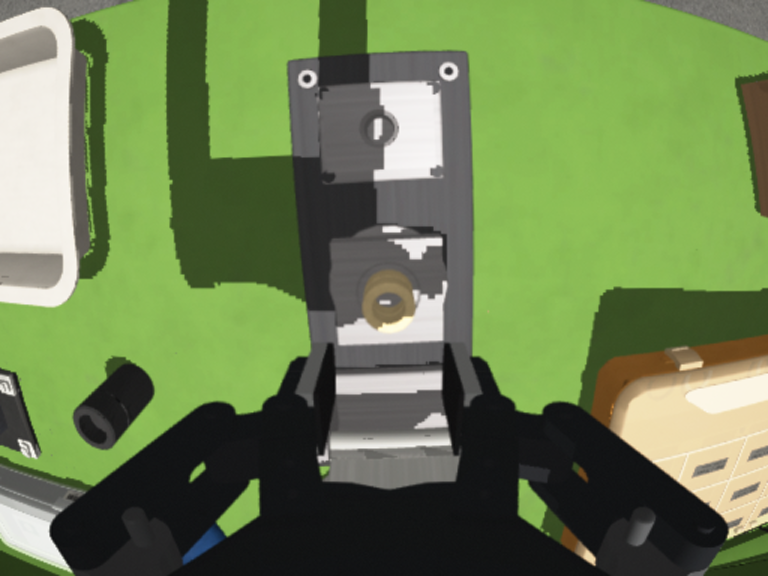

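View pics/w13z.png

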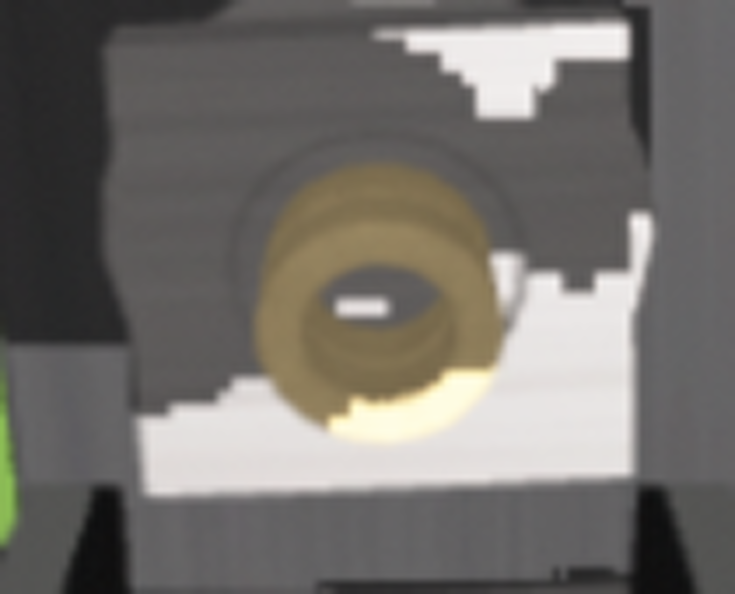

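The stack is square in the recess (rings at display px (388,298)). Next I'll shut the fingers and hook the leaf from behind.

```bash
cat >> h.py <<'E'
YJ=0.049
SEAT=np.array([568.0,56.1])
UX=np.array([np.cos(YJ),np.sin(YJ)])
HINGE=SEAT+80*UX
QJ=down(np.pi/2+YJ)
def jx(dx,z,dy=0):  # jig-frame offset from hinge -> world
    p=HINGE+dx*UX+dy*np.array([-UX[1],UX[0]]); return [p[0],p[1],z]
def tcp_leaf(th,r=199,n=5,half=11):
    return jx(-r*np.cos(th)+n*np.sin(th)+half, 59+r*np.sin(th)+n*np.cos(th))
E
python3 - <<'E'
from h import *
print(HINGE, jx(93,235), solver.ik(jx(93,300),QJ), tcp_leaf(1.85))
robot.move_linear([560,56,290],max_speed=350); robot.set_gripper(0.0)
robot.move_linear(jx(93,292),rot=QJ,max_speed=350)
robot.dwell(.1)
s=status.observe(); print(s["t"],s["ee_pos"],s["finger_gap"])
snap("scene","s2"); snap("wrist","w14")
d=cam("s2"); cv2.imwrite("pics/s2z.png",cv2.resize(d["im"][60:260,170:370],None,fx=3,fy=3,interpolation=cv2.INTER_CUBIC))
E
```

```text
[647.90397921  60.01843153] [np.float64(740.7923550512817), np.float64(64.57360819437854), 235] [ 1.07587837e-02  5.64249897e-01  6.24691715e-01 -4.44089210e-16
  1.95265104e+00 -1.60903754e+00] [np.float64(718.468017389338), np.float64(63.47883932864847), np.float64(248.9158141579621)]
21.5167 [739.90315905  64.64018593 293.3101263 ] 0.0021089734929286164
```

View pics/s2z.png

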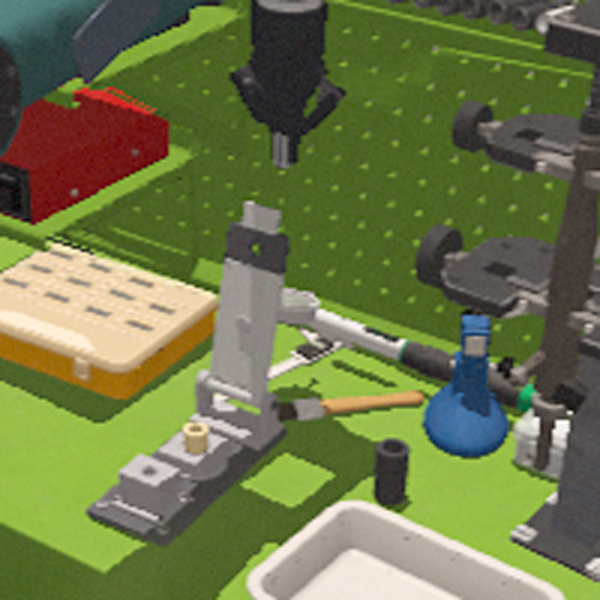

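View pics/w14.png

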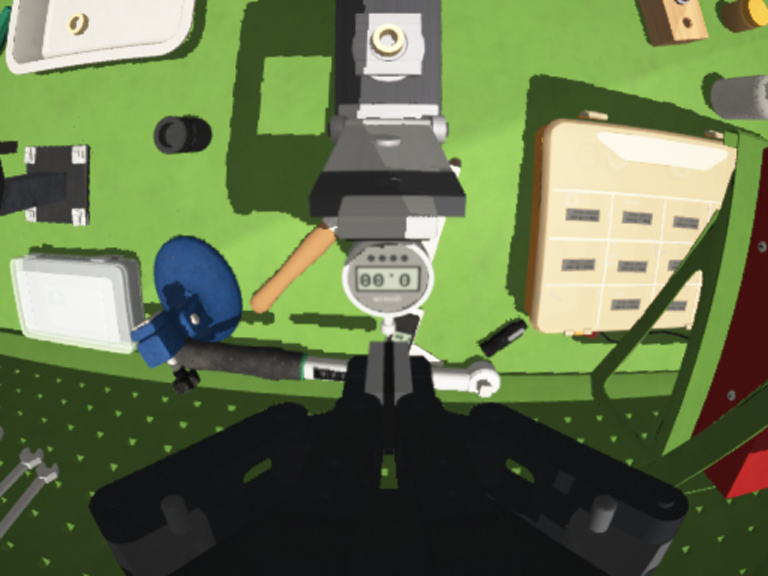

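```bash
python3 - <<'E'
from h import *
robot.move_linear(jx(93,240),max_speed=200)
print(robot.move_linear(tcp_leaf(1.75,r=195),max_speed=150,guard=12)); s=status.observe(); print(s["t"],s["ee_pos"],s["wrist_force"])
snap("scene","s3"); d=cam("s3"); cv2.imwrite("pics/s3z.png",cv2.resize(d["im"][60:260,170:370],None,fx=3,fy=3,interpolation=cv2.INTER_CUBIC))
E
```

```text
False
22.4667 [699.17942473  62.49521942 252.98264021] [ 0.08950328  1.3278952  -0.86129895]
```

View pics/s3z.png

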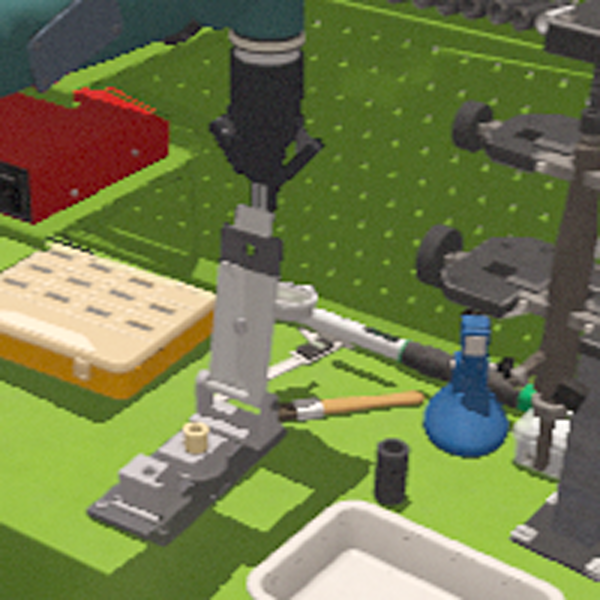

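```bash
python3 - <<'E'
from h import *
for th in [1.5,1.25,1.0]:
    g=robot.move_linear(tcp_leaf(th,r=193),max_speed=150,guard=15); s=status.observe(); print(th,g,round(s["t"],2),s["ee_pos"].round(1),s["wrist_force"].round(1))
    if g: break
snap("scene","s4"); d=cam("s4"); cv2.imwrite("pics/s4z.png",cv2.resize(d["im"][60:260,170:370],None,fx=3,fy=3,interpolation=cv2.INTER_CUBIC))
E
```

```text
1.5 False 22.99 [650.7  60.1 251.8] [ 0.1 -0.4 -0.4]
1.25 False 23.47 [603.5  57.8 243.6] [-0.1 -0.9  0.8]
1.0 False 23.94 [559.8  55.7 224.2] [ 0.9 -0.6 -0.5]
```

View pics/s4z.png

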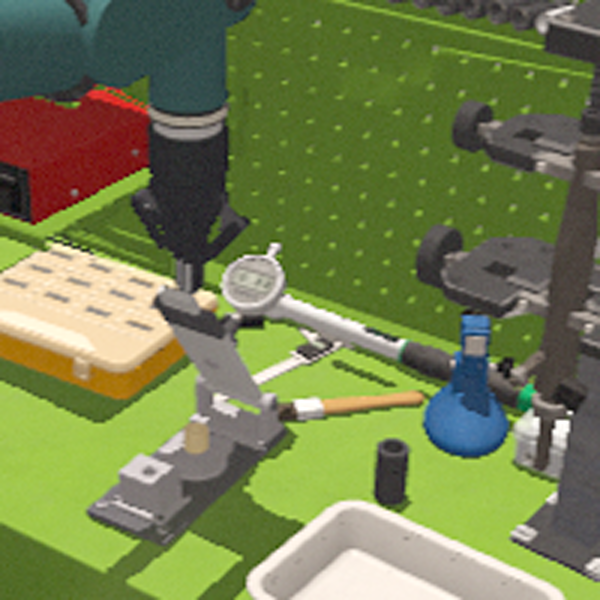

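```bash
python3 - <<'E'
from h import *
for th,r,h in [(0.75,195,11),(0.5,196,10),(0.3,197,8),(0.15,198,5)]:
    g=robot.move_linear(tcp_leaf(th,r=r,half=h),max_speed=130,guard=15); s=status.observe(); print(th,g,round(s["t"],2),s["ee_pos"].round(1),s["wrist_force"].round(1))
    if g: break
for th in (0.09,0.055,0.035):
    g=robot.move_linear(tcp_leaf(th,r=199,half=3),max_speed=50,guard=10); s=status.observe(); print(th,g,round(s["t"],2),s["ee_pos"].round(1),s["wrist_force"].round(1))
    if g: break
robot.dwell(0.3)
snap("scene","s5"); d=cam("s5"); cv2.imwrite("pics/s5z.png",cv2.resize(d["im"][60:260,170:370],None,fx=3,fy=3,interpolation=cv2.INTER_CUBIC))
s=status.observe(); print(s["t"],s["ee_pos"],s["wrist_force"])
snap("wrist","w15")
E
```

```text
0.75 False 24.52 [520.6  53.7 196.1] [-0.5 -0.4  0.1]
0.5 False 25.05 [489.4  52.2 158.1] [ 0.8 -0.5  0.6]
0.3 False 25.51 [470.2  51.3 122.7] [ 0.1  0.4 -0.1]
0.15 False 25.89 [458.7  50.7  94.1] [ 0.8 -0.3 -0.1]
0.09 False 26.29 [453.2  50.5  81.6] [ 0.3 -0.7  0.1]
0.055 False 26.58 [452.4  50.4  74.6] [-0.2 -0.5  0.3]
0.035 False 26.83 [452.3  50.4  70.8] [-0.   0.1 -0.7]
27.1833 [452.356468    50.41595848  70.9039815 ] [ 0.48598676 -0.62339508  0.12536011]
```

View pics/s5z.png

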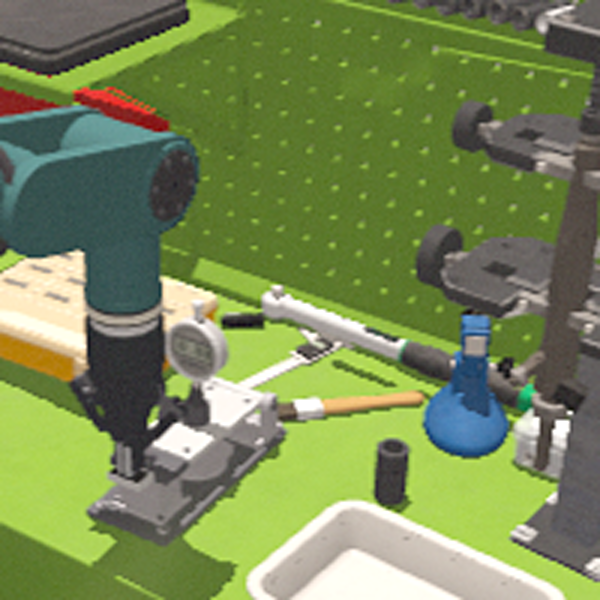

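View pics/w15.png

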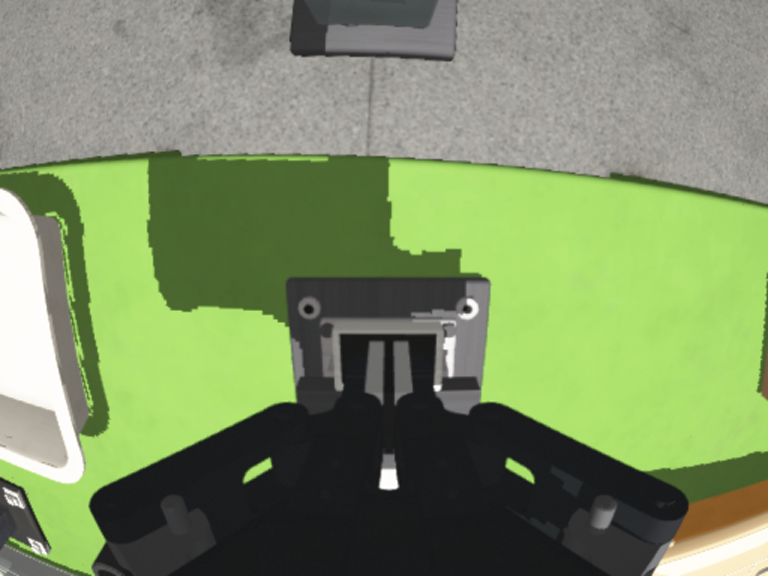

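```bash
python3 - <<'E'
from h import *
for th in (0.015,-0.005,-0.025):
    g=robot.move_linear(tcp_leaf(th,r=199,half=3),max_speed=40,guard=5); s=status.observe(); print(th,g,round(s["t"],2),s["ee_pos"].round(1),s["wrist_force"].round(1))
    if g: break
robot.dwell(0.3); s=status.observe(); print(s["ee_pos"].round(1),s["wrist_force"].round(1)); snap("wrist","w16")
E
```

```text
0.015 False 27.48 [452.7  50.4  67.2] [ 1.  -0.2  1.5]
-0.005 False 27.73 [452.7  50.4  64.1] [-0.6 -0.1  5.2]
-0.025 False 27.98 [452.8  50.4  63.8] [-9.4  1.2 25.2]
[452.8  50.4  63.9] [-10.7   0.2  24.9]
```

View pics/w16.png

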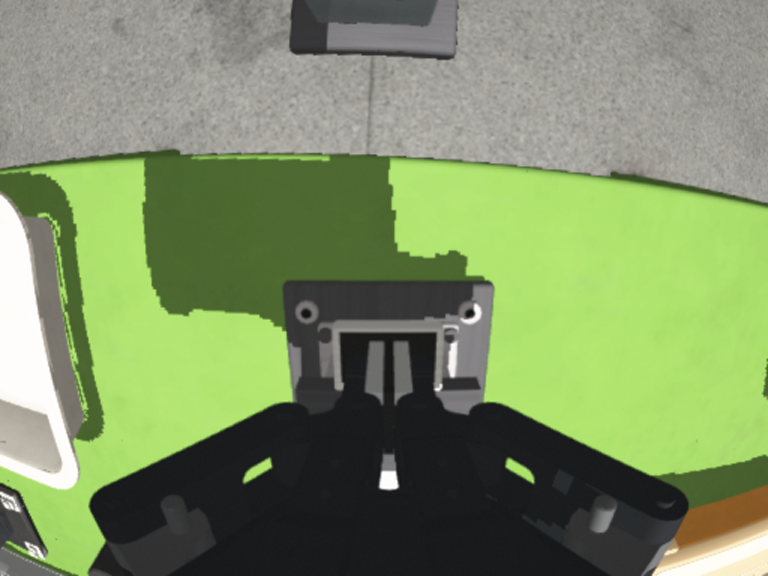

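```bash
python3 - <<'E'
from h import *
robot.move_linear([452,50.5,190],max_speed=250)
robot.move_linear([478,52.0,190],max_speed=200); robot.dwell(.3); s=status.observe(); print(s["t"],s["ee_pos"])
snap("wrist","w17"); s=status.observe(); print(s["t"],s["ee_pos"])
d=cam("w17"); cv2.imwrite("pics/w17z.png",cv2.resize(d["im"][110:240,190:330],None,fx=4.4,fy=4.4,interpolation=cv2.INTER_CUBIC))
snap("scene","s6"); d=cam("s6"); cv2.imwrite("pics/s6z.png",cv2.resize(d["im"][110:260,150:300],None,fx=4,fy=4,interpolation=cv2.INTER_CUBIC))
E
```

```text
29.5917 [477.46873171  52.00495946 189.69322476]
29.6417 [477.60045389  51.97789501 189.86860214]
```

View pics/w17z.png

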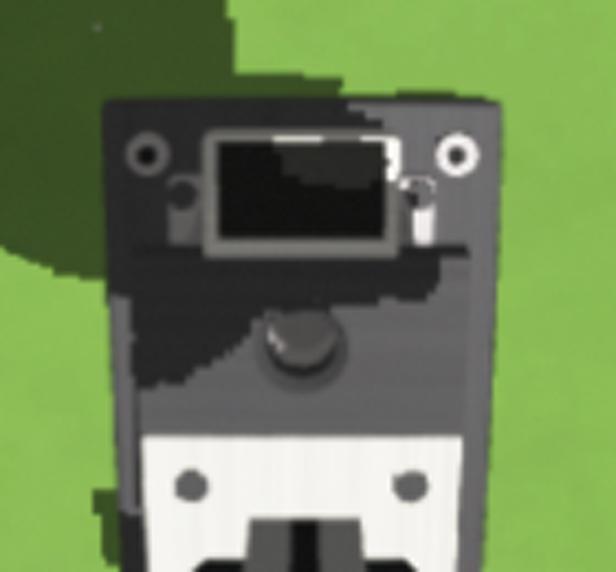

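View pics/s6z.png

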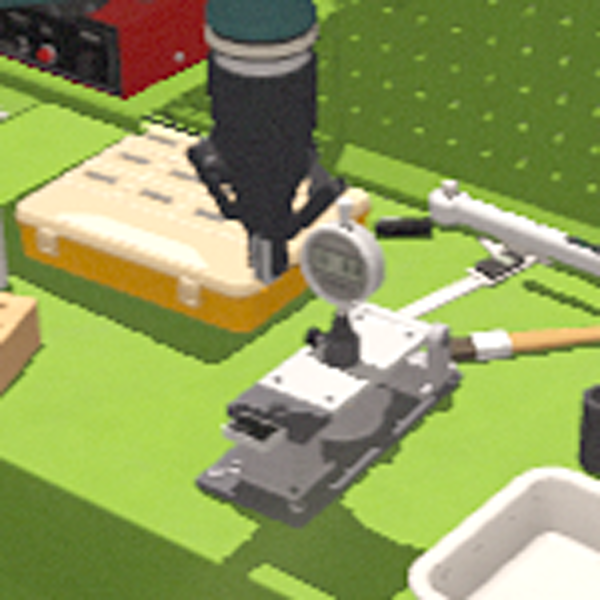

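```bash
python3 - <<'E'
from h import *
d=cam("w17"); f=lambda x,y,z:onz(d,190+x/4.4,110+y/4.4,z,True).round(2)
for z in (68,72,76): print(z,f(303,350,z), f(258,350,z),f(347,350,z),f(303,308,z),f(303,392,z))
print("tab", f(303,130,75),f(203,190,75),f(400,190,75))
print("bore expected", SEAT-85*UX)
# move towards pin
robot.reach([464,343.5,190],down(np.pi/2)); robot.set_gripper(0.6); robot.dwell(.2); snap("wrist","w18"); s=status.observe(); print(s["t"],s["ee_pos"],s["finger_gap"])
d=cam("w18"); cv2.imwrite("pics/w18z.png",cv2.resize(d["im"][110:260,180:340],None,fx=4,fy=4,interpolation=cv2.INTER_CUBIC))
E
```

```text
68 [485.49  53.62  68.  ] [485.97  44.08  68.  ] [485.03  62.95  68.  ] [476.24  53.16  68.  ] [494.93  54.09  68.  ]
72 [484.22  53.55  72.  ] [484.69  44.16  72.  ] [483.77  62.74  72.  ] [475.11  53.1   72.  ] [493.52  54.02  72.  ]
76 [482.95  53.49  76.  ] [483.41  44.24  76.  ] [482.5   62.54  76.  ] [473.98  53.05  76.  ] [492.11  53.94  76.  ]
tab [437.65  51.24  75.  ] [450.7   31.84  75.  ] [448.75  71.24  75.  ]
bore expected [483.10202208  51.93666649]
31.6083 [463.97655234 343.54458218 189.96604222] 0.601468877543471
```

View pics/w18.png

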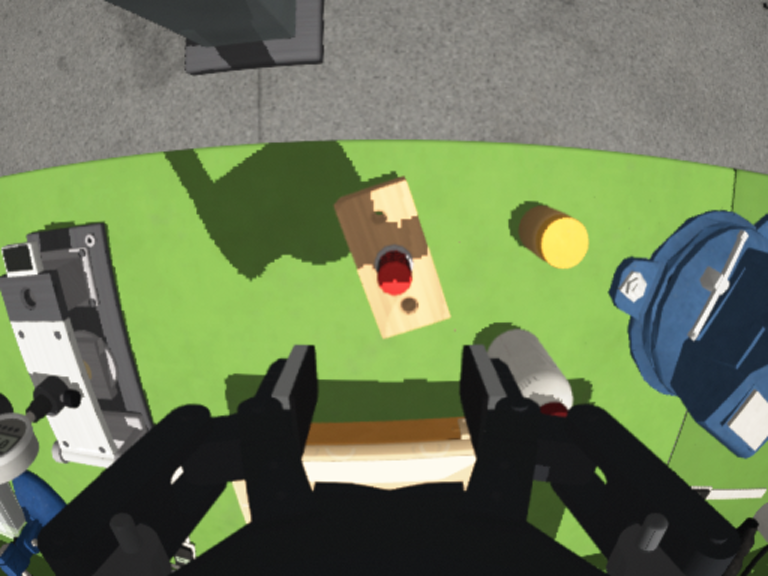

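View pics/w18z.png

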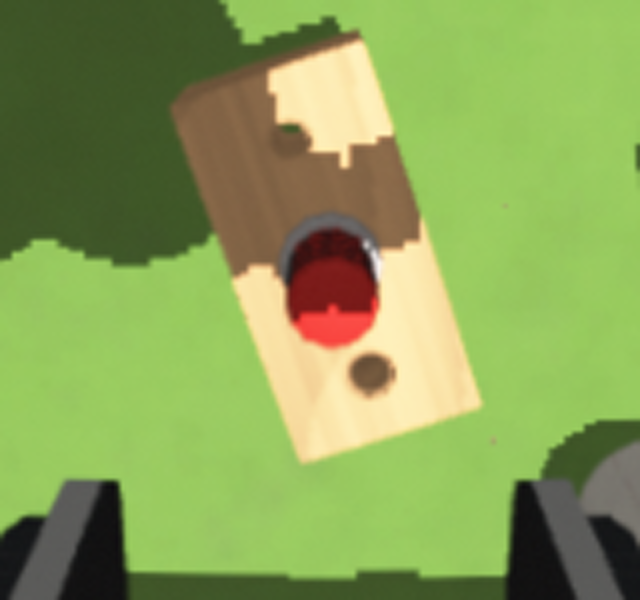

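```bash
python3 - <<'E'
from h import *
d=cam("w18"); f=lambda x,y,z:onz(d,180+x/4,110+y/4,z,True).round(2)
k=f(332,302,83); print("knob top",k,"collar",f(330,263,49))
robot.move_linear([k[0],k[1]-1.2,110],max_speed=200); robot.dwell(.2); snap("wrist","w19"); s=status.observe(); print(s["t"],s["ee_pos"])
d=cam("w19"); cv2.imwrite("pics/w19z.png",cv2.resize(d["im"][130:280,180:340],None,fx=4,fy=4,interpolation=cv2.INTER_CUBIC))
E
```

```text
knob top [463.71 348.34  83.  ] collar [463.98 348.31  49.  ]
32.4083 [464.69765944 347.74263682 112.07213668]
```

View pics/w19z.png

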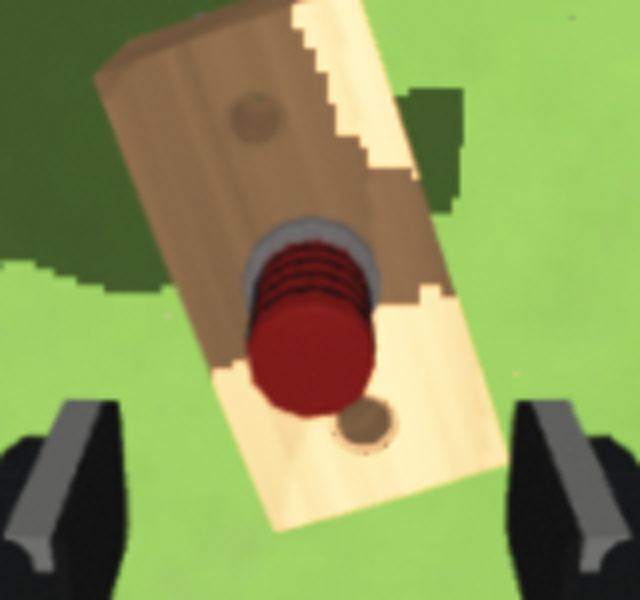

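```bash
python3 - <<'E'
from h import *
d=cam("w19"); f=lambda x,y,z:onz(d,180+x/4,130+y/4,z,True).round(2)
k=f(312,353,83); print("knob top",k,"collar",f(313,282,49)); s=status.observe(); print(s["ee_pos"])
X=[k[0]+0.3, 347.1]
robot.move_linear([*X,55],max_speed=120,guard=8); robot.dwell(.25); s=status.observe(); print(s["t"],s["ee_pos"],s["wrist_force"].round(1)); snap("wrist","w20")
robot.set_gripper(0.0); s=status.observe(); print(s["t"],s["ee_pos"],s["wrist_force"].round(1),s["finger_gap"]); snap("wrist","w21")
E
```

```text
knob top [462.68 348.49  83.  ] collar [463.17 348.67  49.  ]
[464.69765944 347.74263682 112.07213668]
33.2667 [463.62522239 347.50516548  56.19417746] [ 0.1 -0.2 -0.1]
33.7 [463.23958851 347.23469331  55.42436854] [-0.3  0.1  1.9] 0.22335462846869167
```

View pics/w21.png

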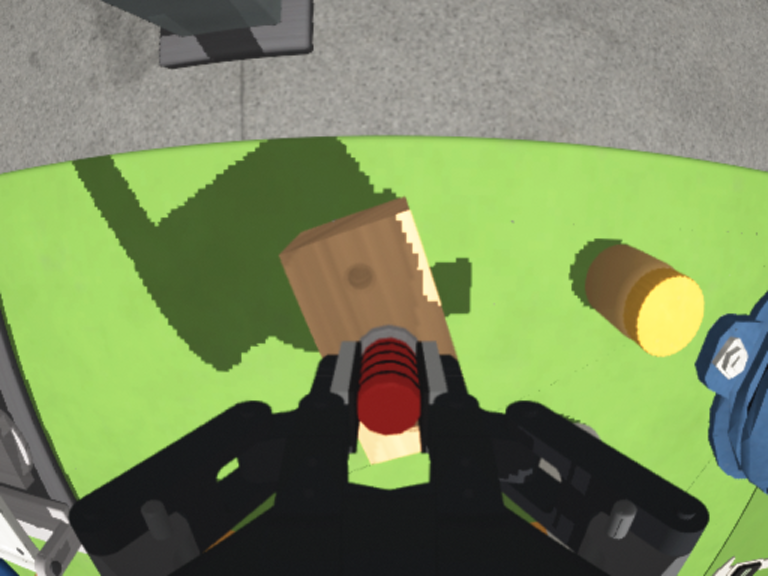

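```bash
python3 - <<'E'
from h import *
robot.move_linear([463.3,347.2,175],max_speed=200)
robot.move_linear([483.5,52.0,150],rot=down(np.pi/2),max_speed=250); robot.dwell(.35); snap("wrist","w22"); s=status.observe(); print(s["t"],s["ee_pos"],s["finger_gap"])
d=cam("w22"); cv2.imwrite("pics/w22z.png",cv2.resize(d["im"][120:300,180:340],None,fx=3.5,fy=3.3,interpolation=cv2.INTER_CUBIC))
snap("scene","s7"); d=cam("s7"); cv2.imwrite("pics/s7z.png",cv2.resize(d["im"][130:250,150:300],None,fx=5,fy=5,interpolation=cv2.INTER_CUBIC))
E
```

```text
36.2417 [483.50592476  52.39874188 150.03467428] 0.22361335911516425
```

View pics/w22z.png

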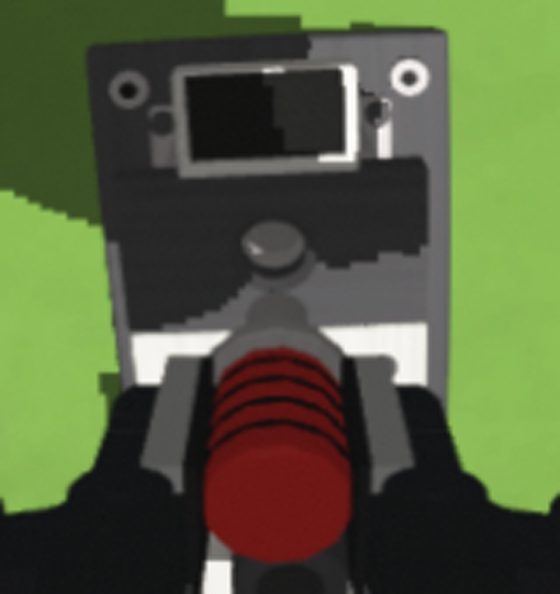

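View pics/s7z.png

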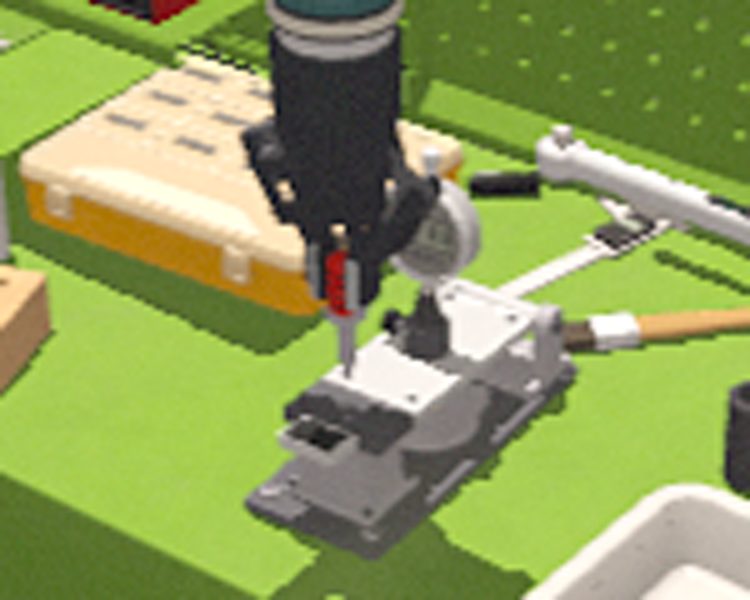

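```bash
python3 - <<'E'
from h import *
d=cam("w22"); f=lambda x,y,z:onz(d,180+x/3.5,120+y/3.3,z,True).round(2)
p=np.array([483.5,52.4,150.03])
print("knobtop",f(278,503,p[2]+27.6),"tip",f(277,297,p[2]-50.4),"hole",f(278,257,72),f(278,257,70))
cv2.imwrite("pics/w22y.png",cv2.resize(d["im"][175:240,225:295],None,fx=9,fy=9,interpolation=cv2.INTER_CUBIC))
E
```

```text
knobtop [484.03  53.92 177.63] tip [483.93  53.88  99.63] hole [484.63  54.14  72.  ] [485.33  54.14  70.  ]
```

View pics/w22y.png

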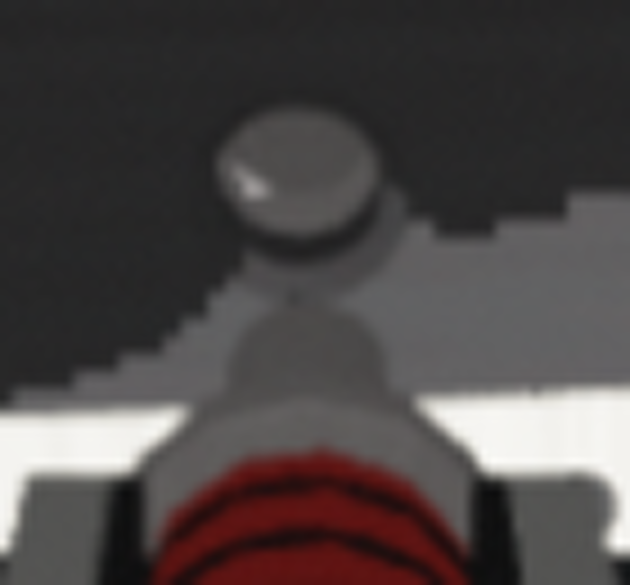

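```bash
python3 - <<'E'
from h import *
X=[483.3,52.1]
robot.move_linear([*X,126],max_speed=100); robot.dwell(.25); s=status.observe(); print(s["t"],s["ee_pos"].round(2)); snap("wrist","w23")
d=cam("w23"); cv2.imwrite("pics/w23y.png",cv2.resize(d["im"][160:250,210:310],None,fx=6,fy=6,interpolation=cv2.INTER_CUBIC))
for z in (108,98,90):
    g=robot.move_linear([*X,z],max_speed=40,guard=6); s=status.observe(); print(z,g,round(s["t"],2),s["ee_pos"].round(2),s["wrist_force"].round(1),s["torque"].round(2))
    if g: break
snap("wrist","w24")
E
```

```text
36.9333 [483.8   52.1  126.76]
108 False 37.58 [483.18  52.1  107.72] [-0.5  1.7 -0.3] [-0.01 -0.04  0.05]
98 False 37.98 [483.13  52.12  97.58] [-0.9 -0.1 -0.7] [0.   0.03 0.  ]
90 False 38.33 [483.16  52.15  89.54] [ 0.5 -0.6 -1.6] [-0.    0.07  0.01]
```

View pics/w23y.png

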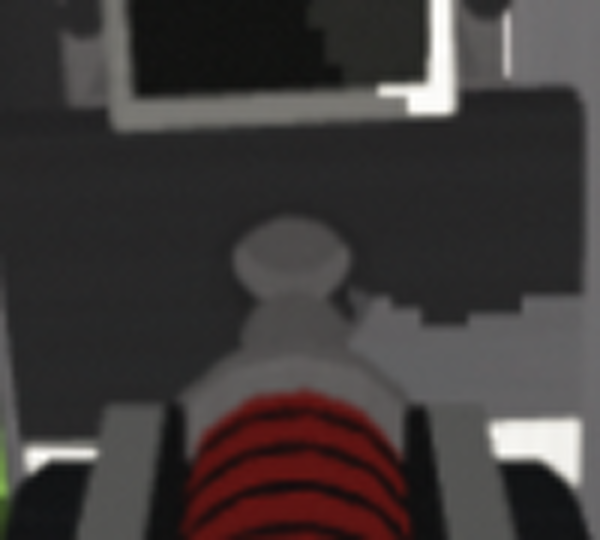

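View pics/w24.png

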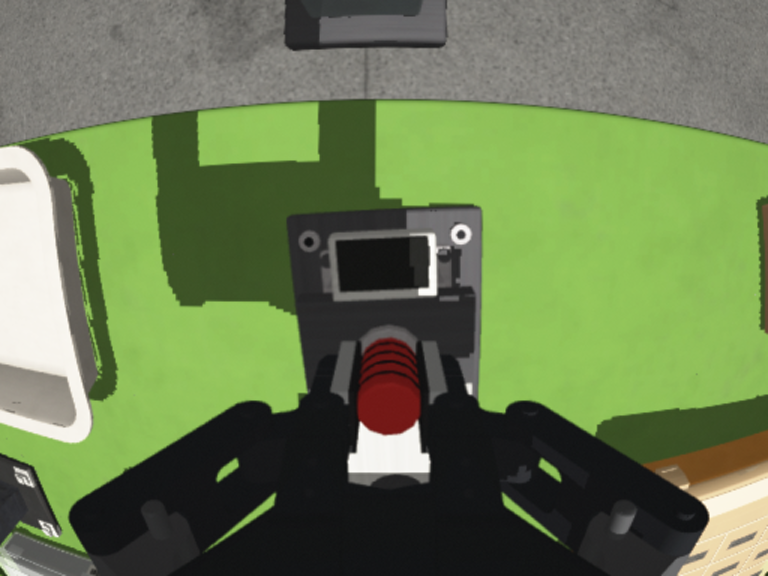

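```bash
python3 - <<'E'
from h import *
X=[483.3,52.1]
for z in (84,79,76,74.5,73,71.5,70):
    robot.move_linear([*X,z],max_speed=25); robot.dwell(.15); s=status.observe(); print(z,round(s["t"],2),s["ee_pos"].round(2),s["wrist_force"].round(1),s["torque"].round(2),round(s["finger_gap"],3))
    if s["wrist_force"][2]>17: break
snap("wrist","w25"); snap("scene","s8"); d=cam("s8"); cv2.imwrite("pics/s8z.png",cv2.resize(d["im"][130:250,150:300],None,fx=5,fy=5,interpolation=cv2.INTER_CUBIC))
E
```

```text
84 38.92 [483.25  52.09  83.95] [-1.  -0.5 -2. ] [-0.08  0.15 -0.04] 0.225
79 39.42 [483.36  52.    79.03] [-0.8 -0.3  0.7] [-0.22  0.18  0.01] 0.222
76 39.84 [483.43  52.02  76.26] [-2.  -1.7  3. ] [-0.26  0.38 -0.  ] 0.227
74.5 40.24 [483.38  52.02  75.34] [-2.8 -0.1  7.4] [-0.21  0.56  0.02] 0.225
73 40.64 [483.42  52.04  75.26] [-7.1 -0.9 13.3] [-0.24  1.12  0.  ] 0.225
71.5 41.04 [483.51  52.01  75.21] [-10.2  -2.3  19.2] [-0.24  1.62 -0.01] 0.229
```

View pics/w25.png

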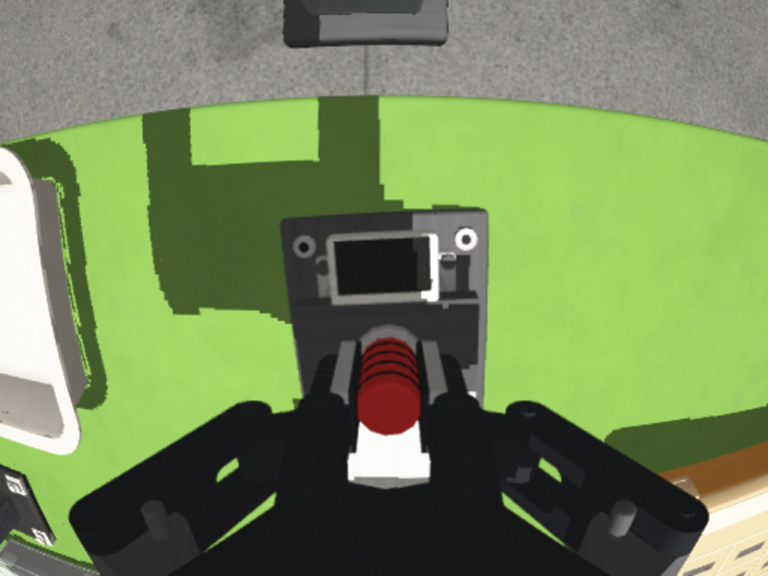

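View pics/s8z.png

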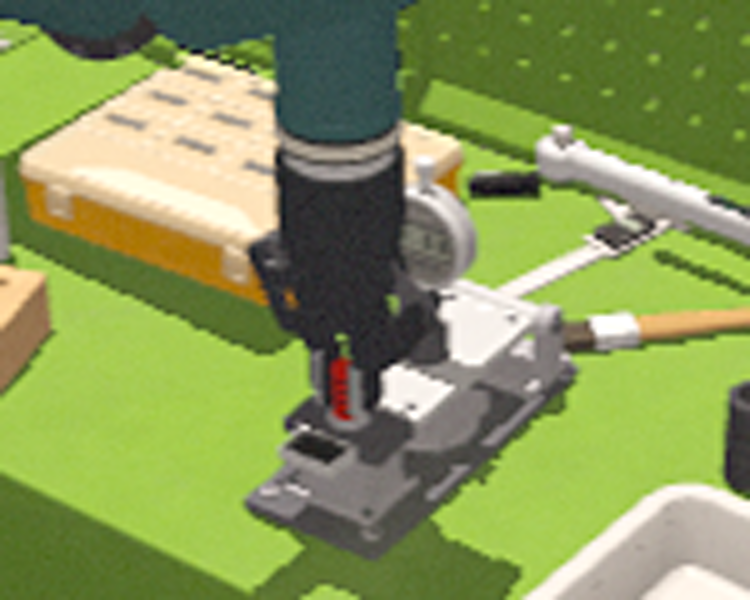

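```bash
python3 - <<'E'
from h import *
robot.move_linear([482.3,52.1,72.0],max_speed=10); robot.dwell(.5); s=status.observe(); print(round(s["t"],2),s["ee_pos"].round(2),s["wrist_force"].round(1),s["torque"].round(2),s["finger_gap"])
snap("top","t9"); d=cam("t9"); cv2.imwrite("pics/t9z.png",cv2.resize(d["im"][120:270,90:400],None,fx=2.5,fy=2.5,interpolation=cv2.INTER_CUBIC))
E
```

```text
41.9 [483.43  52.03  75.26] [-6.5 -1.8 15.7] [-0.27  1.08  0.03] 0.22327290354877347
```

View pics/t9z.png

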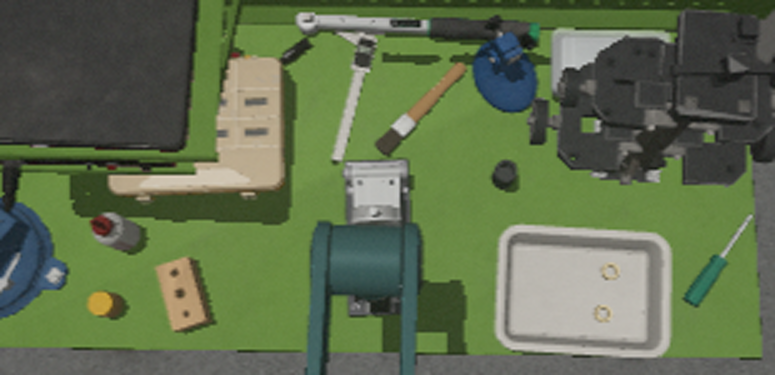

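```bash
python3 - <<'E'
from h import *
robot.finish_job(); s=status.observe(); print(s["t"],s["ee_pos"].round(2),s["wrist_force"].round(1))
E
```

```text
the job is handed in; nothing more can be done
the job is handed in; nothing more can be done
```

I finished the job and handed it in at about 42 s of the 72 s allowed; the rig reports no verdict. Two rings are stacked on the seat, the leaf is shut on them, and the pin is in the bore with the gripper still holding it pressed down.

- **Rings:** The camera showed the first ring about 0.5 mm off the seat centre, and the second sitting squarely on it. I checked the stack only before closing the leaf, because the leaf hides it afterwards. The last top view shows the other two rings in the tray.
- **Leaf:** I hooked it from behind and pulled it down onto the stack. Pressing the tab brought it to 64 mm, which is the height of the shut leaf. It was seen resting on the stack after I let go.
- **Pin:** It went through the leaf and into the bore with almost no side force. Pressing down, it stopped with the fingertips at 75.3 mm, within about 0.1 mm of the calculated shut height. That puts the tip about 28 mm below the bore mouth.
- **Final push:** The last wrist reading was about 16 N downward, with the pin gripped firmly. There was also a sideways force of about 6.5 N. It had been 10 N, so I shifted the target 1 mm towards the robot and eased the push slightly.
- **Surroundings:** Nothing in the last top view looked displaced. I never moved the arm into the gauge, though I had no direct contact reading for it.

The wrist camera read about 1.2 mm off in y compared with the gripper position; I corrected for this throughout.

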